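# Load the stopper washer and hold its sprung lid at the mark

## Robot

A 7-joint arm with a two-finger parallel gripper is mounted at the origin on the work surface. World frame = base frame: x ahead of the robot, y to its left, z up, the work surface at z = 0. Lengths are in m, angles in rad, forces in N, time in s.
With the tool pointing down it reaches from about 0.425 to 0.975 m from the base axis. Payload 16.7 kg.
Tool frame: the origin (TCP) lies at the very end of the fingers, on their centre line; the grasp point (between the pads) lies 19 mm behind it (r.hold_point_z is the distance from the TCP to the grasp point, in m); z points along the fingers, x is the direction in which the jaws open and shut, and the axes are right-handed (so a half turn about z gives the same grasp; the last joint's range is limited). The gripper opens to 85 mm and grips with 20 to 120 N. Pads are 22 mm wide; open, the fingers measure 114 mm over their backs; the gripper's body (76 mm by 85 mm) begins 54 mm behind the grasp point. The pads swing forward as they close: fully open they stand 13 mm farther back than shut.
Start: joints at [-1.409, 0.426, 0.074, 1.606, -0.034, 1.111, -0.067], TCP at [0.207, 0.642, 0.231] pointing down, gripper open.
Joint ranges: [-2.85, 2.85], [-0.5, 2.14], [-1.23, 1.37], [0.21, 2.46], [-1.02, 4.16], [0.16, 2.05], [-2.73, 2.73]. Speed limits (rad/s): [1.89, 1.89, 2.39, 2.39, 3.01, 3.01, 3.01].

## Interface

Orientations are given as a unit quaternion [w, x, y, z].
In Python, from cell import r gives the robot as it stands. The module is installed in compiled form; this text tells all that it offers.
- The arm moves only by the tool jog_arm, never from a script. Its argument "deltas" is a list of rows, each a list of 2 entries, a list of its own where there are three numbers: the shift along the world's x, y, z in mm, then the turn, a rotation vector about the world's x, y, z in rad. A call has 1 to 20 rows; each row is the pose to reach, as a shift and turn from the pose measured when the call began; what a row does not reach only later rows make up. A row lasts 1/8 s, in which the tool goes at most 62.5 mm and 10.7 degrees, less where a joint would pass 70% of its speed; a pose out of reach is approached as far as the arm can. A call with a gripper value outside its range is refused whole. "grip" is the opening in per cent of the stroke, from 0 (shut) to 100 (fully open), set as the call begins (left out, the last holds). The fingers move at their own pace and stop on an object; "squeeze" is the grip in N (left out, the last holds). Time passes only in rows, so rows that repeat a pose let the fingers close. It gives the time, the measured TCP pose, the force and the opening at its end, in the units of the state.
- r.sense(): the state, without advancing time (a new reading comes with each control period).
- r.read_camera(name): name is "side" or "top"; returns the picture (400x640x3 uint8, red, green, blue); there is no depth.
- r.camera_params(name): a dict with "intrinsics" (3x3 intrinsics, pixels), "R" (3x3) and "t" (3): a world point X has camera coordinates R X + t. Camera axes: x right, y down, z forward; pixel columns grow to the right and rows downward; lengths in m; the calibration is good to about 2 mm. A picture is of the moment at which its call begins. camera_params takes no time and is no camera call.
- r.job_done(): hands the job in, once; it reports no verdict.
The state is a dict: "clock": time; "q": joint angles; "qvel": joint speeds; "joint_torque": joint torques, N m; "position": TCP position; "tcp_rot": TCP orientation; "wrist_force": force on the tool from outside, world axes, zero at the start; "moment": the same for the moment, N m; "width": finger opening in m.
Only numpy, scipy, OpenCV 4.12 (cv2) and the standard library are available. Lean on these libraries where they do the work, as an engineer would, in place of code of your own. Each camera call takes 0.05 s, during which the arm holds its last target.

## Task

Load the stopper washer: pick up the yellow tray, tip all five orange stoppers into the steel feed hopper, and stand the empty tray upright on the bench again. Then raise the washer's blue spring-loaded lid until its red pointer is level with the green clip on the arc beside it, and finish while still holding it there, still, with the gripper, so that the chamber can be inspected. Do not disturb the tube rack, the jar or the stack of dishes.

Things in the scene. Friction and masses are not known exactly. Their poses are not given: they have to be found in the camera images.
- tray: Loose yellow tray, 120 (its x) x 140 (its y) mm, 0.2 to 0.4 kg. Origin: centre of its underside, z up. Floor 4 mm thick. Walls 34 mm high on three sides, 3 mm thick; the side at its -y is the pouring lip, only 9 mm high. A steel bail handle spans it above the middle, along its x. Tilted lip side down (turned positively about its own x axis), the stoppers topple and slide out over the lip from about 40 degrees on; 70 degrees empties it.
- tray_handle (a point): Middle of the tray's bail handle: a flat straight bar, 14 mm wide (tray y), 20 mm high, 112 mm clear length along tray x; this point is its centre, 90 mm above the tray's underside. Frame axes as the tray's.
- stopper0: Loose orange rubber tube stopper, a stepped round plug 32 mm high, 22 mm across its foot and 32 mm across its head, 20 g. Origin: its centre. Starts upright in the tray.
- stopper1: Loose orange rubber tube stopper, a stepped round plug 32 mm high, 22 mm across its foot and 32 mm across its head, 20 g. Origin: its centre. Starts upright in the tray.
- stopper2: Loose orange rubber tube stopper, a stepped round plug 32 mm high, 22 mm across its foot and 32 mm across its head, 20 g. Origin: its centre. Starts upright in the tray.
- stopper3: Loose orange rubber tube stopper, a stepped round plug 32 mm high, 22 mm across its foot and 32 mm across its head, 20 g. Origin: its centre. Starts upright in the tray.
- stopper4: Loose orange rubber tube stopper, a stepped round plug 32 mm high, 22 mm across its foot and 32 mm across its head, 20 g. Origin: its centre. Starts upright in the tray.
- washer: Fixed bench-top stopper washer. Origin: centre of the underside of its white cabinet, which is 240 (x) x 220 (y) x 110 mm high, z up. On its +y side sits the open steel feed hopper; on top the blue lid, hinged along its +x edge; along its -y side a thin steel arc that carries the green clip.
- hopper_mouth (a point): Centre of the hopper's open mouth, at rim height (110 mm above the bench), washer axes. The opening is 180 mm along x and 145 mm along y, walls 4 mm; it is about 80 mm deep with a closed, gently sloping floor. A stopper is in it when its centre is inside the walls and below the rim.
- lid_handle (a point): Middle of the lid's black handle, a round horizontal bar 14 mm thick along the lid's y, 92 mm clear length between its posts. It stands 40 mm above the lid's top face (bar centre), 195 mm from the hinge line and 48 mm above the hinge along the lid's z. The bar turns freely enough between two fingers for the gripper to stay pointing down while the lid is raised. Axes as the lid's.
- lid_hinge (a point): Point on the lid's hinge line, at its middle (fixed, 112 mm above the bench). Its y axis is the hinge axis; axes as the washer's.
- lid (a joint): Angle in rad of the blue lid, 235 (x) x 220 (y) x 8 mm, 0.25 to 0.45 kg, hinged along its +x edge at its underside. A spring pulls it shut: at the handle it takes a straight upward pull of about 5 N near shut, growing to about 13 N at 0.7 rad, and it falls shut when let go. Lid axes: as the washer's when shut, turning with the lid. 0 is shut; the value grows as the front (-x) edge rises, turning positively about the washer's y axis; stop at 1.3.
- lid_pointer (a point): Centre of the red pointer tab (22 x 30 x 8 mm) at the lid's front corner on the -y side, 226 mm from the hinge line; moves with the lid. Axes as the lid's.
- mark (a joint): Angle in rad at which the green clip is set on its arc, measured as the lid's angle is: the lid is at the mark when the lid angle equals this. It does not move during the job.
- mark_clip (a point): Centre of the green clip (30 x 26 x 12 mm) on the arc beside the lid, 226 mm from the hinge line, 28 mm to the -y side of the red pointer; with the lid at the mark the pointer lies level beside it. The axes are as the lid's would be at the mark.
- tube_rack: Bystander: loose white rack with eight plugged glass tubes, 124 x 75 mm, 122 mm high. Origin: centre of its underside.
- jar: Bystander: loose glass jar, 64 mm across, 85 mm high. Origin: centre of its underside.
- dishes: Bystander: loose stack of round dishes, 90 mm across, 55 mm high. Origin: centre of its underside.

How it is judged:
By the outcome, as a careful person would: the job done as asked, in the order asked, and still so for the second after the job is handed in, while the arm keeps its last pose, push and grip.
It also fails if it takes over 67 s, if anything falls off the work surface, if the arm or the gripper's body presses on something with over 40 N, if the wrist force passes 120 N, or if a joint passes its speed limit or range.

## Working session

There is one attempt and no reset: what is moved stays moved. The work goes in short steps, Python scripts to look and compute and a tool call to move; the robot and the scene stay as the last step left them, time stands still between calls to the robot, and variables do not carry over. Pictures are saved under pics/ and viewed, and the job is handed in when it is done.

Besides the shell and the picture viewer there is one more tool, called after ">>>" as a command line: name --argument value ..., lists and objects as JSON in quotes. jog_arm: Moves the arm, as the interface text tells. Its arguments: {"type":"object","properties":{"deltas":{"type":"array"},"grip":{"type":"number"},"squeeze":{"type":"number"}},"required":["deltas"]}

```bash
mkdir -p pics
python3 - <<'E'
from cell import r
import cv2,numpy as np
print(r.sense(), r.hold_point_z)
for n in("side","top"):
    im=r.read_camera(n); cv2.imwrite(f"pics/{n}0.png",im[...,::-1]); p=r.camera_params(n); print(n,p, -np.array(p["R"]).T@np.array(p["t"]))
E
```

```text
{'clock': 0.0, 'q': array([-1.40848153,  0.42675342,  0.07384834,  1.60662151, -0.03410843,
        1.11080575, -0.06709959]), 'qvel': array([-0.00033869,  0.00024261, -0.00073745, -0.00174456,  0.00084007,
        0.00045529,  0.00092703]), 'joint_torque': array([-3.96899224e-03, -9.49845886e+01,  3.75766262e+00, -4.63484931e+01,
        1.89919327e-02,  1.07226981e-02,  5.57452972e-05]), 'position': array([0.20697703, 0.64204335, 0.23058983]), 'tcp_rot': array([ 4.27101430e-04,  8.08336989e-01,  5.88719688e-01, -5.08798096e-04]), 'wrist_force': array([-0.20870486, -0.70077009, -0.17842143]), 'moment': array([ 0.05207591, -0.00782584,  0.00333506]), 'width': 0.08534379793023537} 0.0187
side {'intrinsics': array([[458.93410169,   0.        , 322.8805421 ],
       [  0.        , 458.93410169, 196.50293039],
       [  0.        ,   0.        ,   1.        ]]), 'R': array([[ 0.8979157 , -0.43993923,  0.01417288],
       [-0.26611517, -0.56822566, -0.77865417],
       [ 0.35061391,  0.69539418, -0.62729325]]), 't': array([-0.48362671,  0.22500765,  1.51274564])} [-0.0362557  -1.13686577  1.13099265]
top {'intrinsics': array([[486.38969413,   0.        , 315.82097449],
       [  0.        , 486.38969413, 192.62211431],
       [  0.        ,   0.        ,   1.        ]]), 'R': array([[ 0.01633687, -0.99982577,  0.00903028],
       [-0.99880427, -0.01673505, -0.04593433],
       [ 0.04607745, -0.00826906, -0.99890364]]), 't': array([-0.04477755,  0.54022099,  1.44216875])} [ 0.47385511 -0.02380374  1.46580667]
```

View pics/side0.png

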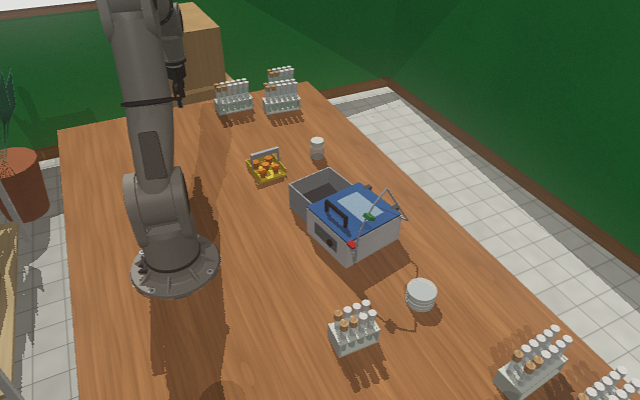

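View pics/top0.png

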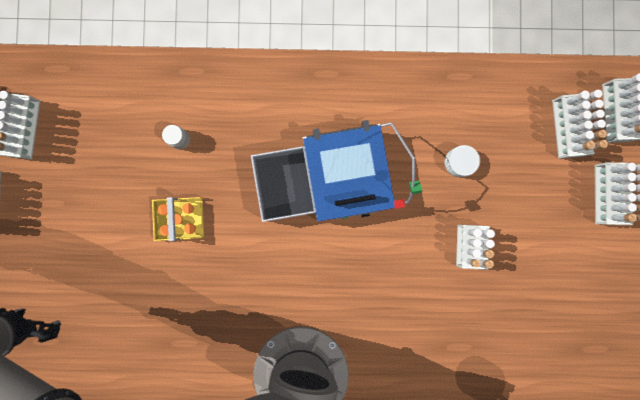

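Run:
```python
import cv2,numpy as np
t=cv2.imread("pics/top0.png"); s=cv2.imread("pics/side0.png")
def c(im,x,y,w,h,k,n):
    a=cv2.resize(im[y:y+h,x:x+w],None,fx=k,fy=k,interpolation=cv2.INTER_CUBIC)
    for i in range(0,w,10): cv2.putText(a,str(x+i),(i*k,8),0,.3,(255,255,255),1); cv2.line(a,(i*k,10),(i*k,14),(255,255,255),1)
    for i in range(0,h,10): cv2.putText(a,str(y+i),(0,i*k+4),0,.3,(255,255,255),1)
    cv2.imwrite(n,a)
c(t,140,185,80,65,9,"pics/a.png"); c(t,240,110,190,125,4,"pics/b.png")
c(s,235,135,70,55,10,"pics/c.png"); c(s,280,160,140,110,5,"pics/d.png")
```

```text
(no output)
```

View pics/a.png

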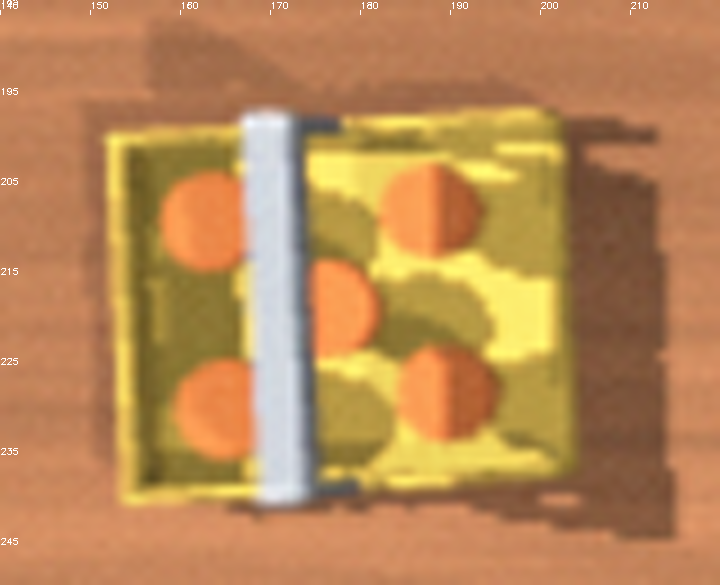

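View pics/b.png

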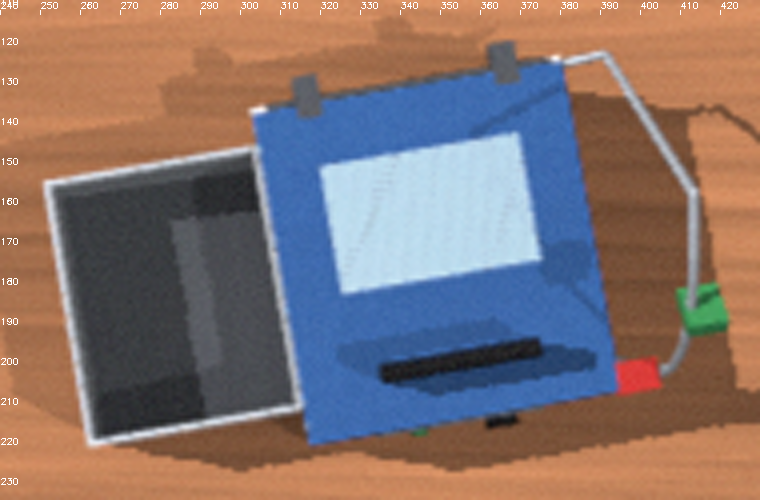

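View pics/c.png

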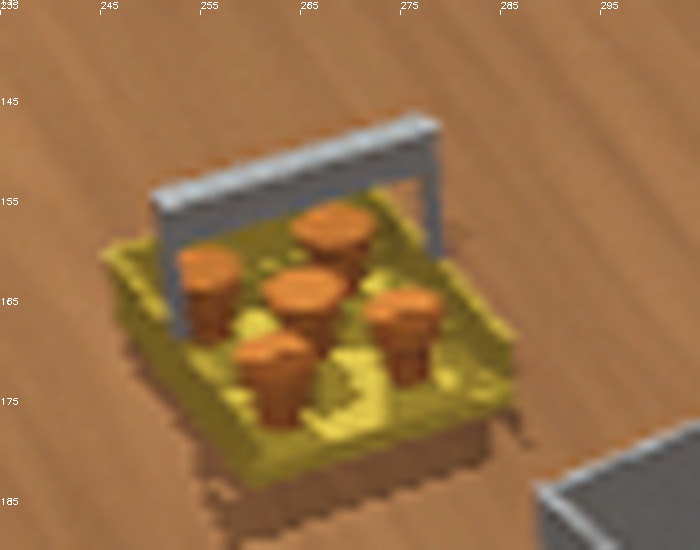

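View pics/d.png

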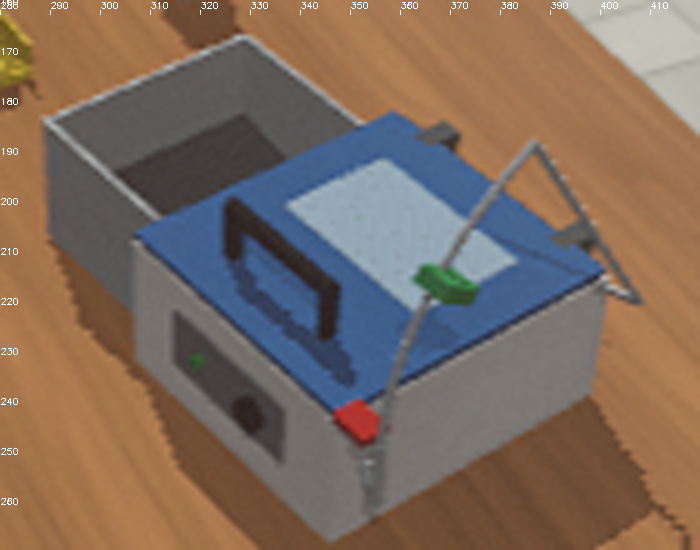

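```bash
cat > h.py <<'E'
from cell import r
import cv2,numpy as np
from scipy.optimize import least_squares
C={n:r.camera_params(n) for n in("side","top")}
def pr(n,X):
    p=C[n]; c=np.asarray(X)@p["R"].T+p["t"]; q=c@p["intrinsics"].T; return q[...,:2]/q[...,2:]
def tri(a,b):
    f=least_squares(lambda X:np.r_[pr("top",X)-a,pr("side",X)-b],[.6,0,.1]); return f.x,np.abs(f.fun).max()
def ray(n,uv,z):
    p=C[n]; d=p["R"].T@np.linalg.solve(p["intrinsics"],[*uv,1]); o=-p["R"].T@p["t"]; return o+d*(z-o[2])/d[2]
def crop(n,x,y,w,h,k,f):
    im=r.read_camera(n)[...,::-1]
    a=cv2.resize(im[y:y+h,x:x+w],None,fx=k,fy=k,interpolation=cv2.INTER_CUBIC)
    for i in range(0,w,10): cv2.putText(a,str(x+i),(i*k,8),0,.3,(255,255,255),1); cv2.line(a,(i*k,10),(i*k,14),(255,255,255),1)
    for i in range(0,h,10): cv2.putText(a,str(y+i),(0,i*k+4),0,.3,(255,255,255),1)
    cv2.imwrite(f,a)
E
python3 - <<'E'
from h import *
np.set_printoptions(precision=4,suppress=True)
P={"hmid":((170.3,219),(264.8,150.8)),"hopL":((251.5,155.5),(328,167)),"hopNear":((262,220.5),(289.5,183.5)),
"lid+x+y":((303,137.5),(358,183)),"lid+x-y":((379.5,124.5),(400,213.5)),"lid-x+y":((317,220.5),(308,207.5)),"lid-x-y":((393.5,207),(347,243)),
"lh+":((335.5,203.5),(326,200.5)),"lh-":((374.5,197),(346.5,217.5)),"clip":((412.5,187),(369,216.5)),"ptr":((399,203.5),(351.5,243.5))}
for k,v in P.items(): print(k,*tri(*v))
for q in((151.5,200),(153.5,240.5)): print("traywall+y",ray("top",q,.034))
for q in((202.5,198),(204,237)): print("lip",ray("top",q,.009),ray("top",q,.034))
for q in((169.5,198),(171.5,240.5)): print("bar",ray("top",q,.1))
# washer fit
obs=[]
L=lambda x,y,z:np.array([x,y,z])
def W(p,X): c,s=np.cos(p[2]),np.sin(p[2]); return np.array([p[0]+c*X[0]-s*X[1],p[1]+s*X[0]+c*X[1],X[2]])
M=[("lid+x+y",L(.1175,.11,.12)),("lid+x-y",L(.1175,-.11,.12)),("lid-x+y",L(-.1175,.11,.12)),("lid-x-y",L(-.1175,-.11,.12)),
]
def f(p): return np.concatenate([np.r_[pr("top",W(p,[X[0]+p[3],*X[1:]]))-P[k][0],pr("side",W(p,[X[0]+p[3],*X[1:]]))-P[k][1]] for k,X in M])
o=least_squares(lambda q:f([*q,0]),[.6,-.1,.17]);print(o.x,np.abs(o.fun).max())
print(o.fun.reshape(-1,4))
# in washer frame (lid centred) 
c,s=np.cos(o.x[2]),np.sin(o.x[2])
for k,v in P.items():
    d=tri(*v)[0]-[*o.x[:2],0]; print(k,c*d[0]+s*d[1],-s*d[0]+c*d[1],d[2])
E
```

```text
hmid [0.456  0.3702 0.1016] 0.137296532278242
hopL [0.6354 0.1474 0.1105] 1.0117911066504917
hopNear [0.4563 0.1132 0.1116] 0.03570322115632507
lid+x+y [0.6875 0.0045 0.1149] 1.191399404715412
lid+x-y [ 0.7275 -0.2086  0.1195] 0.8874407466295793
lid-x+y [ 0.4594 -0.0398  0.1125] 0.2766129314933323
lid-x-y [ 0.4991 -0.2514  0.1144] 0.3115391879368872
lh+ [ 0.5053 -0.0876  0.1632] 0.1757182586867998
lh- [ 0.5251 -0.1922  0.164 ] 0.13388332285592242
clip [ 0.5498 -0.2806  0.2293] 0.20200363021098156
ptr [ 0.5083 -0.2651  0.1207] 0.6033337245723374
traywall+y [0.5101 0.4464 0.034 ]
traywall+y [0.3918 0.4368 0.034 ]
lip [0.5193 0.3027 0.009 ] [0.5185 0.2971 0.034 ]
lip [0.4031 0.2951 0.009 ] [0.4043 0.2897 0.034 ]
bar [0.5149 0.3746 0.1   ]
bar [0.3964 0.3655 0.1   ]
[ 0.5927 -0.1246  0.189 ] 1.6475394886384152
[[-0.8304  0.5203  1.1326 -1.3679]
 [ 0.3501  0.1733  1.5379 -0.0025]
 [-0.3197  0.8229 -1.1709 -1.6475]
 [ 1.4131  0.6459  0.5845 -0.5115]]
hmid -0.041303653094757864 0.5116975422063063 0.10158993682812062
hopL 0.09303158640676334 0.2590834106441733 0.11048664940367928
hopNear -0.08932736743634047 0.25918211826402837 0.11160508188224676
lid+x+y 0.11733002369511226 0.10896675495730218 0.11488662747481436
lid+x-y 0.11659977597898387 -0.10788947061830459 0.11953980050030484
lid-x+y -0.11500811320066406 0.1083099223773569 0.1125318183425814
lid-x-y -0.11575359152094288 -0.10694135305589308 0.1143887372744545
lh+ -0.07887854647276468 0.05271544531742958 0.16316398138950722
lh- -0.0791291232969103 -0.05373788919472997 0.16396262290573588
clip -0.07146486067962546 -0.14518514724929038 0.2293069543832645
ptr -0.10932782081779718 -0.12219305660909321 0.12073314062507222
```

>>> jog_arm --deltas '[[[40,-45,0],[0,0,0.06]],[[85,-90,0],[0,0,0.13]],[[125,-136,-5],[0,0,0.19]],[[165,-180,-10],[0,0,0.26]]]' --grip 100 --squeeze 60

```text
clock: 0.6
position: [0.3731, 0.4602, 0.2204]
tcp_rot: [0.0, 0.724, 0.689, -0.0]
wrist_force: [0.5, 0.5, 0.5]
width: 0.0856
```

```bash
cat > log.py <<'E'
from cell import r
import json
s=r.sense(); json.dump({k:(v.tolist() if hasattr(v,'tolist') else v) for k,v in s.items()},open('log.jsonl','a')); open('log.jsonl','a').write('\n')
print(s['clock'],s['q'].round(3),s['position'].round(4),s['tcp_rot'].round(4),s['wrist_force'].round(1),round(s['width'],4))
E
python3 log.py
```

```text
0.6 [-1.079  0.303  0.099  1.811 -0.033  1.031  0.553] [0.3731 0.4602 0.2204] [ 5.000e-04  7.245e-01  6.893e-01 -5.000e-04] [0.5 0.5 0.5] 0.0856
```

>>> jog_arm --deltas '[[[40,-45,-12],[0,0,0.06]],[[83,-90,-30],[0,0,0.127]],[[83,-90,-70],[0,0,0.127]],[[83,-90,-100],[0,0,0.127]],[[83,-90,-100],[0,0,0.127]]]'

```text
clock: 1.23
position: [0.455, 0.3691, 0.1185]
tcp_rot: [0.0, 0.679, 0.734, -0.003]
wrist_force: [0.3, 0.0, 0.4]
width: 0.0855
```

```bash
python3 log.py
python3 - <<'E'
from h import *
crop("top",120,160,120,100,6,"pics/e.png"); crop("side",210,60,120,130,5,"pics/f.png")
E
```

```text
1.225 [-0.884  0.412  0.116  1.911 -0.061  0.828  0.911] [0.455  0.3691 0.1185] [ 5.000e-04  6.794e-01  7.338e-01 -2.600e-03] [0.3 0.  0.4] 0.0855
```

View pics/e.png

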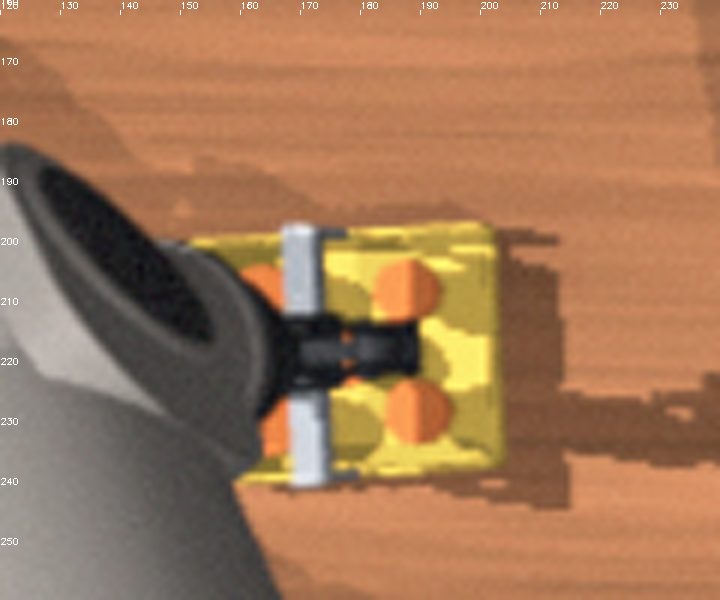

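View pics/f.png

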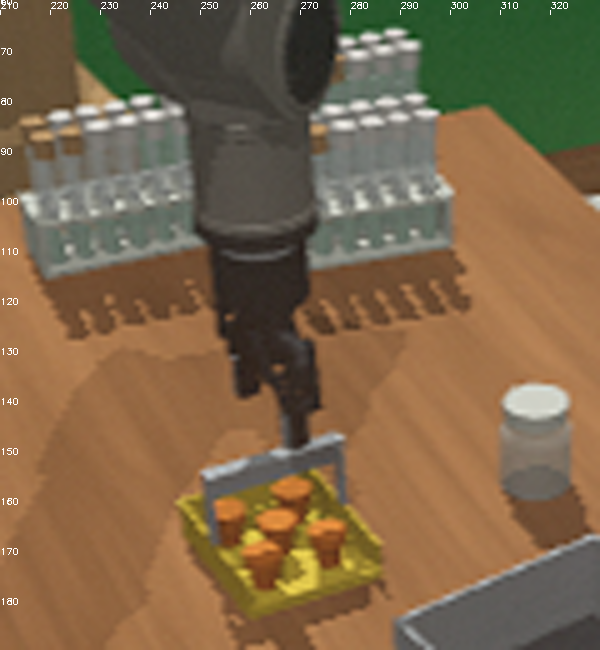

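The gripper straddles the bar (top ≈(169,218); side ≈(268,150)), aligned with it. I'll lower and close.

>>> jog_arm --deltas '[[[1,1,-25],[0,0,0]],[[1,1,-47],[0,0,0]],[[1,1,-47],[0,0,0]]]'

```text
clock: 1.7
position: [0.457, 0.3716, 0.0744]
tcp_rot: [0.001, 0.679, 0.734, -0.001]
wrist_force: [0.3, 0.9, 0.3]
width: 0.0856
```

>>> jog_arm --deltas '[[[0,0,0],[0,0,0]],[[0,0,0],[0,0,0]],[[0,0,0],[0,0,0]],[[0,0,0],[0,0,0]],[[0,0,0],[0,0,0]],[[0,0,0],[0,0,0]]]' --grip 0 --squeeze 80

```text
clock: 2.45
position: [0.4572, 0.3718, 0.075]
tcp_rot: [0.0, 0.679, 0.734, -0.0]
wrist_force: [-2.4, -1.6, 8.8]
width: 0.0125
```

```bash
python3 log.py
```

```text
2.45 [-0.877  0.474  0.107  1.932 -0.071  0.74   0.919] [0.4572 0.3718 0.075 ] [ 5.000e-04  6.792e-01  7.340e-01 -4.000e-04] [-2.4 -1.6  8.8] 0.0125
```

>>> jog_arm --deltas '[[[0,0,10],[0,0,0]],[[0,0,25],[0,0,0]],[[0,0,45],[0,0,0]],[[0,0,70],[0,0,0]],[[0,0,100],[0,0,0]],[[0,0,130],[0,0,0]],[[0,0,155],[0,0,0]],[[0,0,170],[0,0,0]],[[0,0,170],[0,0,0]]]'

```text
clock: 3.58
position: [0.4575, 0.372, 0.246]
tcp_rot: [0.0, 0.679, 0.734, 0.001]
wrist_force: [0.2, -0.4, -3.9]
width: 0.0128
```

```bash
python3 log.py
python3 - <<'E'
from h import *
crop("top",100,150,140,120,5,"pics/g.png"); crop("side",210,60,120,120,5,"pics/h.png")
E
```

```text
3.575 [-0.902  0.274  0.134  1.793 -0.04   1.077  0.894] [0.4575 0.372  0.246 ] [5.000e-04 6.792e-01 7.340e-01 5.000e-04] [ 0.2 -0.4 -3.9] 0.0128
```

View pics/g.png

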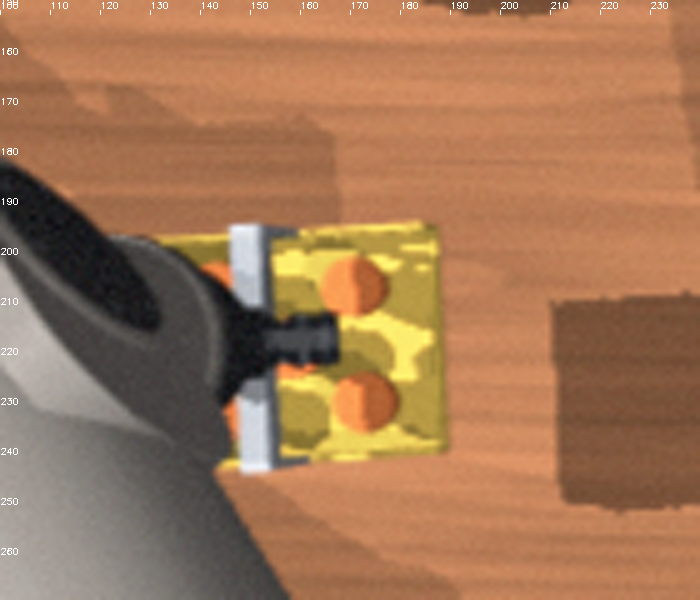

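View pics/h.png

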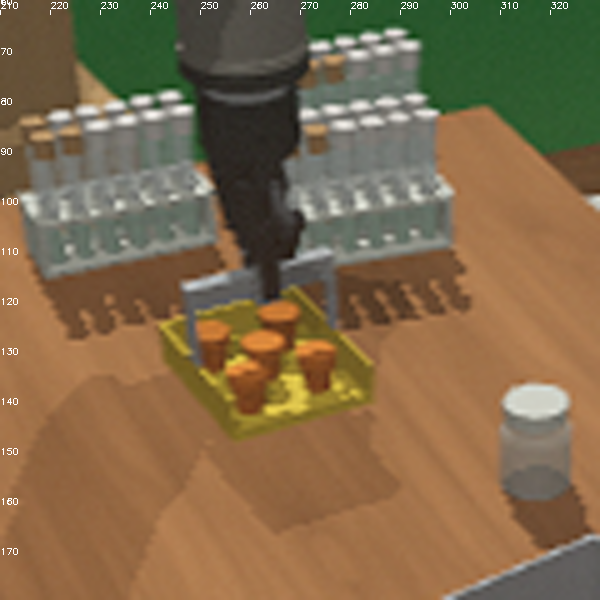

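```bash
cat > kin.py <<'E'
import json,numpy as np,itertools
from scipy.spatial.transform import Rotation as R
from scipy.optimize import least_squares
D=[json.loads(l) for l in open('log.jsonl')]
D.append(dict(q=[-1.40848153,0.42675342,0.07384834,1.60662151,-0.03410843,1.11080575,-0.06709959],position=[0.20697703,0.64204335,0.23058983],tcp_rot=[4.27101430e-04,8.08336989e-01,5.88719688e-01,-5.08798096e-04]))
ax=['z','y','z','y','z','y','z']
def fk(q,s,p):
    # p: h,L1,L2,L3, ex(elbow off), wx(wrist off), base yaw, tool yaw
    T=R.from_euler('z',p[6]); x=np.array([0,0,p[0]])
    off={2:[p[4],0,p[1]],4:[p[5],0,p[2]],6:[0,0,p[3]]}
    for i in range(7):
        T=T*R.from_euler(ax[i],s[i]*q[i])
        # apply link after roll joint 3 (idx2), 5 (idx4), 7
        if i in off: x=x+T.apply(off[i])
    return x,T*R.from_euler('z',p[7])
def res(p,s):
    e=[]
    for d in D:
        x,T=fk(d['q'],s,p); w,a,b,c=d['tcp_rot']
        e+=list((x-d['position'])*5)+list((R.from_quat([a,b,c,w]).inv()*T).as_rotvec())
    return np.array(e)
def fit():
    best=[]
    for s1,s3,s5,s7 in itertools.product([1,-1],repeat=4):
        s=[s1,1,s3,1,s5,1,s7]
        for y0 in (0,np.pi,np.pi/2,-np.pi/2):
          for t0 in (0,np.pi/2,np.pi,-np.pi/2):
            f=least_squares(res,[.35,.4,.4,.25,0,0,y0,t0],args=(s,))
            best.append((f.cost,s,f.x))
    best.sort(key=lambda b:b[0]); return best
if __name__=="__main__":
    np.set_printoptions(precision=4,suppress=True)
    for b in fit()[:8]: print(b[0],b[1],b[2],np.abs(res(b[2],b[1])).max())
E
time python3 kin.py
```

```text
0.0007467391031954216 [-1, 1, -1, 1, -1, 1, -1] [ 0.7367  0.5449  0.4878  0.7872  0.0107 -0.0072 -0.1041  3.0375] 0.028930258936878533
0.0007467391031954489 [-1, 1, -1, 1, -1, 1, -1] [ 0.7367  0.5449  0.4878  0.7872  0.0107 -0.0072 -0.1041 -3.2457] 0.028930258184720614
0.0007467391031954551 [-1, 1, -1, 1, -1, 1, -1] [ 0.7367  0.5449  0.4878  0.7872  0.0107 -0.0072 -0.1041 -3.2457] 0.02893025878994107
0.0007467391031954864 [-1, 1, -1, 1, -1, 1, -1] [ 0.7367  0.5449  0.4878  0.7872  0.0107 -0.0072 -0.1041  3.0375] 0.028930257200747295
0.0007467391031954923 [-1, 1, -1, 1, -1, 1, -1] [ 0.7367  0.5449  0.4878  0.7872  0.0107 -0.0072 -0.1041  3.0375] 0.02893025815397937
0.0007467391031955044 [-1, 1, -1, 1, -1, 1, -1] [ 0.7367  0.5449  0.4878  0.7872  0.0107 -0.0072 -0.1041 -3.2457] 0.028930253473066908
0.0007467391031955139 [-1, 1, -1, 1, -1, 1, -1] [ 0.7367  0.5449  0.4878  0.7872  0.0107 -0.0072 -0.1041  3.0375] 0.028930263916568666
0.0007467391031955247 [-1, 1, -1, 1, -1, 1, -1] [ 0.7367  0.5449  0.4878  0.7872  0.0107 -0.0072 -0.1041 -3.2457] 0.028930260662083235
real	1m14.309s
user	1m13.659s
sys	0m0.155s
```

>>> jog_arm --deltas '[[[0,0,15],[0.05,0,0]],[[0,0,30],[0.12,0,0]],[[0,0,50],[0.2,0,0]],[[0,0,50],[0.2,0,0]]]'

```text
clock: 4.18
position: [0.4581, 0.37, 0.2959]
tcp_rot: [-0.067, 0.677, 0.729, 0.074]
wrist_force: [-0.3, 1.3, -3.2]
width: 0.0126
```

```bash
python3 log.py
```

```text
4.175 [-0.81   0.168  0.124  1.827 -0.203  1.026  1.051] [0.4581 0.37   0.2959] [-0.0673  0.6768  0.7294  0.0741] [-0.3  1.3 -3.2] 0.0126
```

>>> jog_arm --deltas '[[[0,0,0],[-0.1,0,-0.06]],[[0,0,0],[-0.2,0.1,-0.15]],[[0,0,0],[-0.25,0.2,-0.25]],[[0,0,0],[-0.25,0.2,-0.3]],[[0,0,0],[-0.25,0.2,-0.3]]]'

```text
clock: 4.8
position: [0.4579, 0.3701, 0.2948]
tcp_rot: [-0.043, 0.785, 0.614, -0.076]
wrist_force: [0.3, 0.0, -4.0]
width: 0.0124
```

```bash
python3 log.py
cat > kin.py <<'E'
import json,numpy as np
from scipy.spatial.transform import Rotation as R
from scipy.optimize import least_squares
D=[json.loads(l) for l in open('log.jsonl')]
D.append(dict(q=[-1.40848153,0.42675342,0.07384834,1.60662151,-0.03410843,1.11080575,-0.06709959],position=[0.20697703,0.64204335,0.23058983],tcp_rot=[4.27101430e-04,8.08336989e-01,5.88719688e-01,-5.08798096e-04]))
ax=['z','y','z','y','z','y','z']
S=[-1,1,-1,1,-1,1,-1]
def fk(q,p,full=False):
    T=R.from_euler('z',p[6]); x=np.array([0,0,p[0]]); pts=[x]
    off={0:[p[12],p[8],0],2:[p[4],p[9],p[1]],4:[p[5],p[10],p[2]],6:[0,0,p[3]],5:[p[13],p[11],0]}
    for i in range(7):
        T=T*R.from_euler(ax[i],S[i]*q[i])
        if i in off: x=x+T.apply(off[i]); pts.append(x)
    T=T*R.from_euler('z',p[7])
    return (x,T,pts) if full else (x,T)
P0=np.array([.35,.45,.45,.4,0,0,0,3.05]+[0]*6)
def res(p):
    e=[]
    for d in D:
        x,T=fk(d['q'],p); w,a,b,c=d['tcp_rot']
        e+=list((x-d['position'])*5)+list((R.from_quat([a,b,c,w]).inv()*T).as_rotvec())
    return np.array(e+list((p-P0)*1e-4))
def fit(): return least_squares(res,P0)
if __name__=="__main__":
    np.set_printoptions(precision=4,suppress=True)
    f=fit(); print(f.x); print(f.fun[:-14].reshape(-1,6)); np.save('kin.npy',f.x)
E
python3 kin.py
```

```text
4.8 [-0.869  0.327  0.175  1.627 -0.15   1.345  0.674] [0.4579 0.3701 0.2948] [-0.0425  0.7846  0.6139 -0.0761] [ 0.3  0.  -4. ] 0.0124
[ 0.2837  0.5546  0.4935  0.3394  0.      0.     -0.      3.1416 -0.0281
 -0.0358 -0.0002 -0.0002  0.      0.    ]
[[ 0.  0. -0.  0. -0.  0.]
 [-0.  0.  0.  0.  0.  0.]
 [-0.  0. -0.  0. -0.  0.]
 [-0. -0.  0.  0. -0.  0.]
 [-0.  0. -0. -0. -0. -0.]
 [ 0. -0. -0.  0.  0. -0.]
 [-0. -0.  0. -0.  0. -0.]]
```

```bash
cat > ik.py <<'E'
from kin import *
p=np.load('kin.npy')
lo=np.array([-2.85,-.5,-1.23,.21,-1.02,.16,-2.73]);hi=np.array([2.85,2.14,1.37,2.46,4.16,2.05,2.73])
w,a,b,c=[4e-4,.6792,.7340,-4e-4]
Rtool=R.from_euler('z',-.077)*R.from_quat([a,b,c,w])   # tool in tray frame
Ttool=np.array([0.001,0.0015,0.075])
psiW=.189; W0=np.array([.5927,-.1246])
def w2w(x,y,z): c,s=np.cos(psiW),np.sin(psiW); return np.array([W0[0]+c*x-s*y,W0[1]+s*x+c*y,z])
def traypose(lip,yaw,tilt): # lip point (floor lip end) in world -> tcp pose
    Rt=R.from_euler('z',yaw)*R.from_euler('x',tilt)
    o=lip-Rt.apply([0,-.07,.004])
    return o+Rt.apply(Ttool),Rt*Rtool,o,Rt
def ik(x,T,q0,reg=1e-3):
    def f(q):
        xx,TT=fk(q,p); return np.r_[(xx-x)*5,(T.inv()*TT).as_rotvec(),reg*(q-q0)]
    s=least_squares(f,np.clip(q0,lo+1e-3,hi-1e-3),bounds=(lo,hi)); return s.x,np.abs(s.fun[:6]).max()
if __name__=="__main__":
    np.set_printoptions(precision=2,suppress=True)
    rng=np.random.default_rng(0)
    for k in np.deg2rad([0,-45,-90,-135,180,135,90]):
        yaw=psiW+k
        n=R.from_euler('z',yaw).apply([0,1,0])
        lip=w2w(0,.1825,.145)+.03*n
        x,T,o,Rt=traypose(lip,yaw,np.deg2rad(75))
        sols=[]
        for t in range(40):
            q0=lo+(hi-lo)*rng.random(7)
            q,e=ik(x,T,q0)
            if e<.004: sols.append((min(np.min(q-lo),np.min(hi-q)),q))
        sols.sort(key=lambda s:-s[0])
        print(np.rad2deg(k),x,len(sols),[ (round(s[0],2),s[1]) for s in sols[:3]])
E
python3 ik.py
```

```text
0.0 [0.56 0.04 0.23] 12 [(np.float64(0.19), array([ 0.63,  0.76, -0.41,  1.7 , -0.83,  1.52,  2.39])), (np.float64(0.05), array([ 0.39,  0.73, -0.08,  1.72, -0.97,  1.65,  2.52])), (np.float64(0.0), array([ 0.29,  0.73,  0.06,  1.72, -1.02,  1.71,  2.57]))]
-45.0 [0.55 0.04 0.23] 0 []
-90.0 [0.54 0.05 0.23] 0 []
-135.0 [0.54 0.07 0.23] 15 [(np.float64(0.02), array([ 0.1 ,  0.76, -1.21,  2.39,  1.74,  1.97, -2.68])), (np.float64(0.0), array([ 0.11,  0.77, -1.23,  2.39,  1.75,  1.99, -2.68])), (np.float64(0.0), array([ 0.11,  0.77, -1.23,  2.39,  1.75,  1.99, -2.68]))]
180.0 [0.55 0.07 0.23] 20 [(np.float64(0.47), array([-1.39,  0.9 ,  0.89,  1.9 ,  0.55,  1.24, -2.26])), (np.float64(0.3), array([-1.48,  1.03,  1.07,  1.9 ,  0.39,  1.15, -2.11])), (np.float64(0.28), array([-1.19,  0.75,  0.57,  1.88,  0.74,  1.41, -2.45]))]
135.0 [0.57 0.07 0.23] 17 [(np.float64(0.19), array([-1.02,  1.19,  1.03,  1.37,  0.08,  1.86, -2.11])), (np.float64(0.18), array([-1.02,  1.19,  1.03,  1.37,  0.08,  1.87, -2.11])), (np.float64(0.18), array([-1.06,  1.29,  1.19,  1.37, -0.02,  1.85, -1.98]))]
90.0 [0.58 0.06 0.23] 0 []
```

```bash
cat > plan.py <<'E'
from ik import *
import sys
from cell import r
def cur():
    s=r.sense(); w,a,b,c=s['tcp_rot']; return s['position'],R.from_quat([a,b,c,w]),s['q']
def rows(poses,x0,T0):
    out=[]
    for x,T in poses: out.append([list(np.round((x-x0)*1000).astype(int).tolist()),np.round((T*T0.inv()).as_rotvec(),2).tolist()])
    return out
def chain(poses,q):
    qs=[]
    for x,T in poses:
        q,e=ik(x,T,q,reg=2e-3); qs.append((q,e))
    return qs
E
python3 - <<'E'
from plan import *
np.set_printoptions(precision=2,suppress=True)
x0,T0,q=cur()
k=psiW-np.pi
poses=[];lab=[]
xs,Ts,_,_=traypose(w2w(.015,.145,.20),k,0)
print("pour start tcp",xs)
a=np.array([.46,.36,.33])
for yaw in np.linspace(-.23,k,8):
    f=(yaw+.23)/(k+.23); poses.append((a+(xs-a)*max(0,f*1.5-.5)+[0,0,.0],R.from_euler('z',yaw)*Rtool)); lab.append(yaw)
for t,z in [(.3,.17),(.6,.14),(.9,.135),(1.1,.135),(1.3,.135),(1.4,.135)]:
    poses.append(traypose(w2w(.015,.145,z),k,t)[:2]); lab.append(t)
for l,(qq,e),(x,T) in zip(lab,chain(poses,q),poses): print(round(l,2),qq,round(e,4),x)
E
```

```text
pour start tcp [ 0.59 -0.05  0.27]
-0.23 [-0.92  0.2   0.17  1.7  -0.04  1.24  0.6 ] 0.0 [0.46 0.36 0.33]
-0.62 [-0.96  0.2   0.21  1.7  -0.05  1.24  0.22] 0.0 [0.46 0.36 0.33]
-1.01 [-0.99  0.2   0.26  1.7  -0.06  1.24 -0.16] 0.0 [0.46 0.36 0.33]
-1.4 [-0.97  0.18  0.34  1.76 -0.06  1.22 -0.44] 0.0 [0.48 0.3  0.32]
-1.79 [-0.9   0.16  0.44  1.81 -0.07  1.19 -0.65] 0.0 [0.51 0.21 0.31]
-2.17 [-0.82  0.18  0.54  1.83 -0.1   1.16 -0.85] 0.0 [0.54 0.13 0.3 ]
-2.56 [-0.72  0.23  0.65  1.82 -0.15  1.14 -1.02] 0.0 [0.56 0.04 0.28]
-2.95 [-0.61  0.32  0.74  1.78 -0.24  1.14 -1.18] 0.0 [ 0.59 -0.05  0.27]
0.3 [-0.9   0.33  0.83  1.86  0.07  1.03 -1.52] 0.0 [ 0.59 -0.03  0.26]
0.6 [-1.15  0.47  0.93  1.92  0.27  1.   -1.8 ] 0.0 [0.58 0.   0.24]
0.9 [-1.31  0.67  0.99  1.92  0.38  1.05 -1.99] 0.0 [0.58 0.03 0.24]
1.1 [-1.38  0.83  1.    1.9   0.42  1.1  -2.09] 0.0 [0.57 0.05 0.23]
1.3 [-1.41  0.99  0.99  1.88  0.46  1.17 -2.17] 0.0 [0.57 0.07 0.22]
1.4 [-1.43  1.08  0.98  1.86  0.47  1.2  -2.2 ] 0.0 [0.57 0.08 0.22]
```

Run:
```python
from plan import *
x0,T0,q=cur()
a=np.array([.46,.36,.33]);m=np.array([.48,.28,.33])
P=[]
for i in range(1,12):
    f=i/11; f2=max(0,(f-.5)*2)
    P.append((x0+(a-x0)*min(1,f*2)+(m-a)*f2, R.from_euler('z',-.23-1.3*f)*Rtool))
P=[(x,T) for x,T in P]
for l in rows(P,x0,T0): print(l,",")
```

```text
[[0, -2, 6], [0.02, -0.17, -0.1]] ,
[[1, -4, 13], [0.01, -0.17, -0.22]] ,
[[1, -6, 19], [-0.0, -0.17, -0.34]] ,
[[2, -7, 26], [-0.01, -0.17, -0.46]] ,
[[2, -9, 32], [-0.02, -0.17, -0.58]] ,
[[4, -17, 35], [-0.04, -0.17, -0.69]] ,
[[8, -32, 35], [-0.05, -0.17, -0.81]] ,
[[11, -46, 35], [-0.06, -0.17, -0.93]] ,
[[15, -61, 35], [-0.07, -0.17, -1.05]] ,
[[18, -76, 35], [-0.08, -0.17, -1.17]] ,
[[22, -90, 35], [-0.09, -0.16, -1.28]] ,
```

>>> jog_arm --deltas '[[[0,-2,6],[0.01,-0.1,-0.07]],[[1,-4,13],[0.01,-0.17,-0.18]],[[1,-6,19],[0,-0.17,-0.3]],[[2,-7,26],[-0.01,-0.17,-0.42]],[[2,-9,32],[-0.02,-0.17,-0.55]],[[4,-17,35],[-0.04,-0.17,-0.69]],[[8,-32,35],[-0.05,-0.17,-0.81]],[[11,-46,35],[-0.06,-0.17,-0.93]],[[15,-61,35],[-0.07,-0.17,-1.05]],[[18,-76,35],[-0.08,-0.17,-1.17]],[[22,-90,35],[-0.09,-0.16,-1.28]]]' --squeeze 100

```text
clock: 6.18
position: [0.4794, 0.2798, 0.3297]
tcp_rot: [-0.0, 1.0, 0.021, -0.003]
wrist_force: [0.8, 0.4, -3.3]
width: 0.0121
```

```bash
python3 log.py;python3 - <<'E'
from plan import *
x0,T0,q=cur()
k=psiW-np.pi
xs,Ts,_,_=traypose(w2w(.015,.145,.21),k,0)
P=[];n=13
e=T0*Rtool.inv(); y0=e.as_euler('ZYX'); print(y0)
for i in range(1,n+1):
    f=i/n; P.append((x0+(xs-x0)*f*[1,1,0]+[0,0,(xs-x0)[2]*max(0,2*f-1)],R.from_euler('z',y0[0]+(k-y0[0])*f)*Rtool))
for l in rows(P,x0,T0): print(l,",")
E
```

```text
6.175 [-0.978  0.155  0.384  1.768 -0.065  1.235 -0.534] [0.4794 0.2798 0.3297] [-5.000e-04  9.998e-01  2.130e-02 -2.700e-03] [ 0.8  0.4 -3.3] 0.0121
[-1.52869220e+00  1.03588557e-03 -4.21663625e-03]
[[9, -25, 0], [-0.0, -0.0, -0.11]] ,
[[17, -51, 0], [-0.0, -0.0, -0.22]] ,
[[26, -76, 0], [-0.0, -0.0, -0.33]] ,
[[35, -101, 0], [-0.0, -0.0, -0.44]] ,
[[44, -127, 0], [-0.0, -0.0, -0.55]] ,
[[52, -152, 0], [-0.0, -0.0, -0.66]] ,
[[61, -177, -4], [-0.0, -0.0, -0.77]] ,
[[70, -203, -11], [-0.0, -0.0, -0.88]] ,
[[78, -228, -19], [-0.0, -0.0, -0.99]] ,
[[87, -254, -26], [-0.0, -0.0, -1.1]] ,
[[96, -279, -34], [-0.0, -0.0, -1.2]] ,
[[105, -304, -41], [-0.0, -0.0, -1.31]] ,
[[113, -330, -49], [-0.0, -0.0, -1.42]] ,
```

>>> jog_arm --deltas '[[[9,-25,0],[0,0,-0.11]],[[17,-51,0],[0,0,-0.22]],[[26,-76,0],[0,0,-0.33]],[[35,-101,0],[0,0,-0.44]],[[44,-127,0],[0,0,-0.55]],[[52,-152,0],[0,0,-0.66]],[[61,-177,-4],[0,0,-0.77]],[[70,-203,-11],[0,0,-0.88]],[[78,-228,-19],[0,0,-0.99]],[[87,-254,-26],[0,0,-1.1]],[[96,-279,-34],[0,0,-1.2]],[[105,-304,-41],[0,0,-1.31]],[[113,-330,-49],[0,0,-1.42]],[[113,-330,-49],[0,0,-1.42]]]'

```text
clock: 7.92
position: [0.5923, -0.0526, 0.2799]
tcp_rot: [-0.001, 0.771, -0.637, -0.002]
wrist_force: [0.8, 0.3, -2.5]
width: 0.0121
```

```bash
python3 log.py;python3 - <<'E'
from plan import *
from h import crop
crop("top",230,90,210,150,4,"pics/i.png"); crop("side",250,90,170,140,4,"pics/j.png")
x0,T0,q=cur()
k=psiW-np.pi
for t,z in [(0,.21),(.15,.195),(.3,.18),(.45,.16),(.6,.145),(.7,.135),(.8,.135),(.9,.135),(1,.135),(1.1,.135),(1.2,.135),(1.3,.135),(1.35,.135)]:
    x,T=traypose(w2w(.015,.145,z),k,t)[:2]; print(rows([(x,T)],x0,T0)[0],",")
E
```

```text
7.925 [-0.616  0.313  0.756  1.767 -0.237  1.156 -1.169] [ 0.5923 -0.0526  0.2799] [-0.0012  0.7707 -0.6372 -0.0017] [ 0.8  0.3 -2.5] 0.0121
[[0, 0, 1], [-0.0, -0.0, -0.0]] ,
[[-2, 12, -4], [-0.15, -0.03, -0.0]] ,
[[-4, 24, -11], [-0.3, -0.06, -0.0]] ,
[[-7, 38, -25], [-0.45, -0.09, -0.0]] ,
[[-10, 52, -36], [-0.59, -0.11, -0.0]] ,
[[-11, 62, -45], [-0.69, -0.13, -0.0]] ,
[[-13, 72, -45], [-0.79, -0.15, -0.0]] ,
[[-15, 82, -45], [-0.89, -0.17, -0.0]] ,
[[-17, 91, -47], [-0.99, -0.19, -0.0]] ,
[[-19, 101, -49], [-1.08, -0.21, -0.0]] ,
[[-21, 110, -53], [-1.18, -0.23, -0.0]] ,
[[-22, 119, -57], [-1.28, -0.25, -0.0]] ,
[[-23, 123, -60], [-1.33, -0.26, -0.0]] ,
```

View pics/i.png

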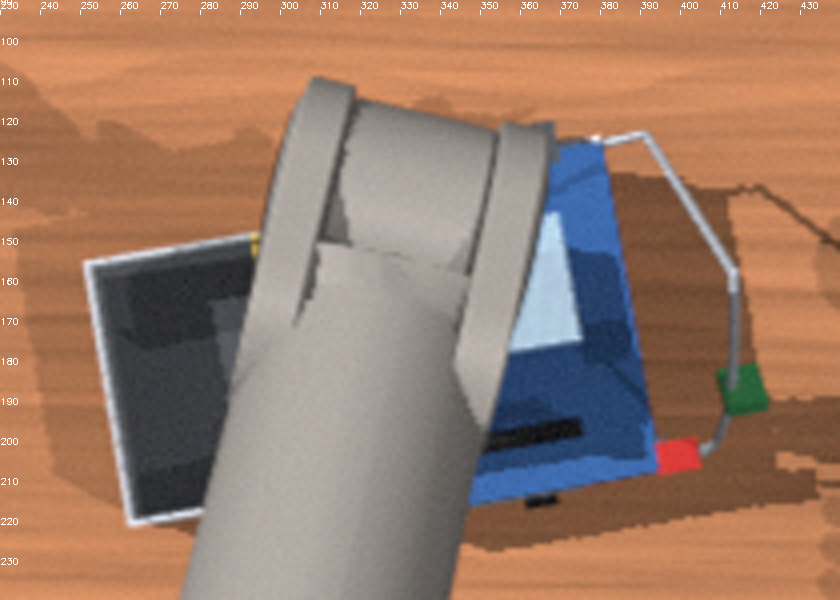

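View pics/j.png

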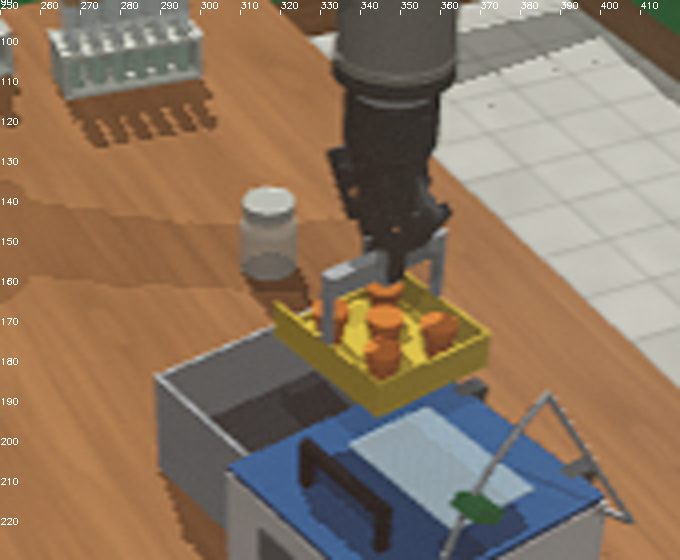

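>>> jog_arm --deltas '[[[-1,6,-2],[-0.08,-0.015,0]],[[-2,12,-4],[-0.15,-0.03,0]],[[-3,18,-7],[-0.22,-0.045,0]],[[-4,24,-11],[-0.3,-0.06,0]],[[-6,31,-18],[-0.37,-0.075,0]],[[-7,38,-25],[-0.45,-0.09,0]],[[-8,44,-30],[-0.51,-0.1,0]],[[-8,44,-30],[-0.51,-0.1,0]]]'

```text
clock: 9.02
position: [0.5841, -0.0035, 0.2496]
tcp_rot: [0.162, 0.749, -0.612, 0.196]
wrist_force: [-0.7, 0.3, -2.9]
width: 0.012
```

```bash
python3 log.py;python3 - <<'E'
from plan import *
from h import crop
crop("side",250,90,170,140,4,"pics/k.png")
x0,T0,q=cur()
k=psiW-np.pi
for t,z in [(.6,.145),(.7,.135),(.8,.132),(.9,.132),(1,.132),(1.1,.132),(1.2,.132),(1.3,.132),(1.35,.132)]:
    x,T=traypose(w2w(.015,.145,z),k,t)[:2]; print(rows([(x,T)],x0,T0)[0],",")
E
```

```text
9.025 [-1.074  0.391  0.87   1.899  0.256  1.021 -1.749] [ 0.5841 -0.0035  0.2496] [ 0.1616  0.7485 -0.6124  0.1964] [-0.7  0.3 -2.9] 0.012
[[-2, 7, -6], [-0.08, -0.02, -0.01]] ,
[[-3, 17, -15], [-0.18, -0.04, -0.01]] ,
[[-5, 26, -17], [-0.28, -0.05, -0.01]] ,
[[-7, 36, -18], [-0.38, -0.07, -0.01]] ,
[[-9, 46, -20], [-0.48, -0.09, -0.01]] ,
[[-11, 56, -22], [-0.57, -0.11, -0.01]] ,
[[-13, 65, -26], [-0.67, -0.13, -0.01]] ,
[[-14, 74, -30], [-0.77, -0.15, -0.01]] ,
[[-15, 78, -33], [-0.82, -0.16, -0.01]] ,
```

View pics/k.png

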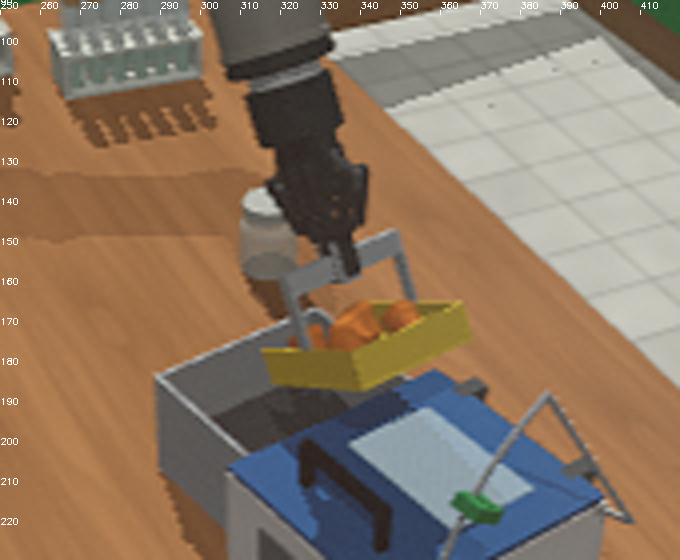

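>>> jog_arm --deltas '[[[-2,7,-8],[-0.08,-0.02,-0.01]],[[-3,17,-15],[-0.18,-0.04,-0.01]],[[-4,22,-16],[-0.23,-0.045,-0.01]],[[-5,26,-17],[-0.28,-0.05,-0.01]],[[-6,31,-18],[-0.33,-0.06,-0.01]],[[-7,36,-18],[-0.38,-0.07,-0.01]],[[-8,41,-19],[-0.43,-0.08,-0.01]],[[-9,46,-20],[-0.48,-0.09,-0.01]],[[-10,51,-21],[-0.52,-0.1,-0.01]],[[-11,56,-22],[-0.57,-0.11,-0.01]],[[-13,65,-26],[-0.67,-0.13,-0.01]],[[-14,74,-30],[-0.77,-0.15,-0.01]],[[-15,78,-33],[-0.82,-0.16,-0.01]],[[-15,78,-33],[-0.82,-0.16,-0.01]],[[-15,78,-33],[-0.82,-0.16,-0.01]]]'

```text
clock: 10.95
position: [0.5695, 0.0727, 0.2177]
tcp_rot: [0.398, 0.601, -0.499, 0.481]
wrist_force: [-0.1, -0.4, -2.2]
width: 0.0123
```

```bash
python3 log.py;python3 - <<'E'
from h import crop
crop("side",250,90,170,140,4,"pics/l.png"); crop("top",230,90,210,150,4,"pics/m.png")
E
```

```text
10.95 [-1.391  1.002  0.932  1.866  0.505  1.211 -2.232] [0.5695 0.0727 0.2177] [ 0.3981  0.601  -0.4992  0.4807] [-0.1 -0.4 -2.2] 0.0123
```

View pics/l.png

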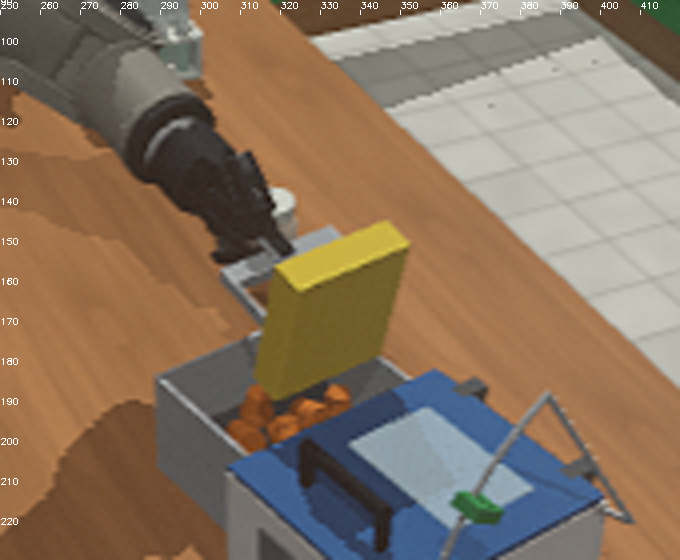

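View pics/m.png

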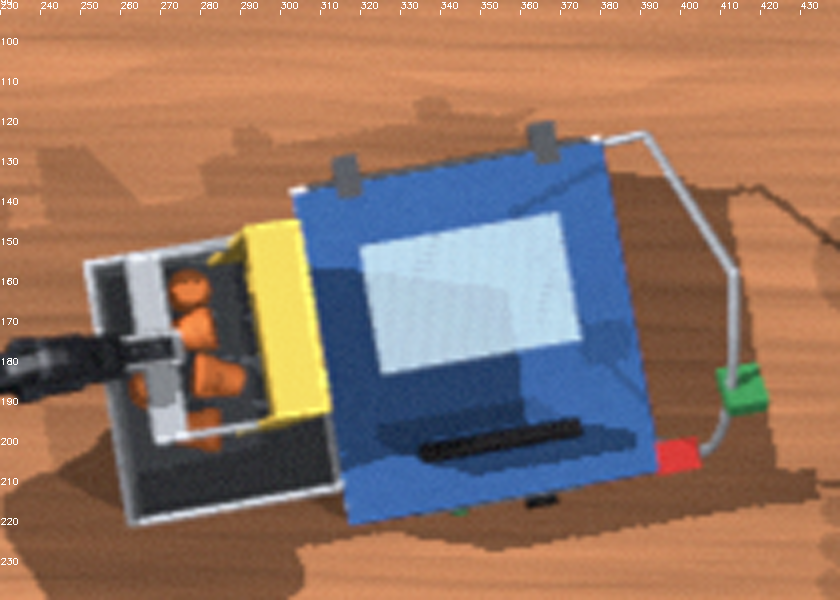

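Run:
```python
from plan import *
np.set_printoptions(precision=2,suppress=True)
x0,T0,q=cur()
k=psiW-np.pi
P=[]
x=x0.copy()
tgt=np.array([.46,.34,.30])
for i in range(1,4): P.append((x0+[0,0,.03*i],R.from_euler('z',k)*R.from_euler('x',1.35-.03*i)*Rtool))
xm=P[-1][0]; n=12
for i in range(1,n+1):
    f=i/n; P.append((xm+(tgt-xm)*f, R.from_euler('z',k)*R.from_euler('x',1.26*(1-f))*Rtool))
for l,(qq,e) in zip(rows(P,x0,T0),chain(P,q)): print(l,",",qq,e<.001)
```

```text
[[0, 0, 30], [0.03, 0.01, 0.0]] , [-1.4   0.94  0.96  1.87  0.52  1.23 -2.19] True
[[0, 0, 60], [0.06, 0.01, 0.0]] , [-1.42  0.87  0.99  1.86  0.53  1.25 -2.15] True
[[0, 0, 90], [0.09, 0.02, 0.0]] , [-1.43  0.81  1.01  1.85  0.55  1.28 -2.11] True
[[-9, 22, 89], [0.19, 0.04, 0.0]] , [-1.45  0.75  1.    1.83  0.49  1.3  -2.08] True
[[-18, 45, 89], [0.29, 0.06, 0.0]] , [-1.46  0.68  0.99  1.81  0.44  1.32 -2.06] True
[[-27, 67, 88], [0.4, 0.08, 0.0]] , [-1.47  0.63  0.98  1.79  0.39  1.33 -2.05] True
[[-36, 89, 87], [0.5, 0.1, 0.0]] , [-1.48  0.57  0.96  1.78  0.33  1.34 -2.03] True
[[-46, 111, 87], [0.6, 0.12, 0.0]] , [-1.48  0.52  0.95  1.76  0.27  1.35 -2.02] True
[[-55, 134, 86], [0.71, 0.14, 0.0]] , [-1.48  0.47  0.93  1.75  0.21  1.34 -2.01] True
[[-64, 156, 85], [0.81, 0.16, 0.0]] , [-1.48  0.43  0.91  1.75  0.15  1.33 -2.01] True
[[-73, 178, 85], [0.91, 0.17, 0.0]] , [-1.47  0.39  0.9   1.75  0.09  1.31 -2.  ] True
[[-82, 201, 84], [1.01, 0.19, 0.0]] , [-1.46  0.35  0.88  1.75  0.02  1.29 -1.99] True
[[-91, 223, 83], [1.12, 0.21, 0.0]] , [-1.45  0.31  0.86  1.76 -0.05  1.26 -1.97] True
[[-100, 245, 83], [1.22, 0.23, 0.0]] , [-1.44  0.28  0.84  1.78 -0.12  1.22 -1.95] True
[[-109, 267, 82], [1.32, 0.25, 0.0]] , [-1.42  0.25  0.82  1.79 -0.2   1.18 -1.92] True
```

>>> jog_arm --deltas '[[[0,0,30],[0.03,0.01,0]],[[0,0,60],[0.06,0.01,0]],[[0,0,90],[0.09,0.02,0]],[[-9,22,90],[0.19,0.04,0]],[[-18,45,89],[0.29,0.06,0]],[[-27,67,88],[0.4,0.08,0]],[[-36,89,87],[0.5,0.1,0]],[[-46,111,87],[0.6,0.12,0]],[[-55,134,86],[0.71,0.14,0]],[[-64,156,85],[0.81,0.16,0]],[[-73,178,85],[0.91,0.17,0]],[[-82,201,84],[1.01,0.19,0]],[[-91,223,83],[1.12,0.21,0]],[[-100,245,83],[1.22,0.23,0]],[[-109,267,82],[1.32,0.25,0]],[[-109,267,82],[1.32,0.25,0]]]'

```text
clock: 13.05
position: [0.4607, 0.3381, 0.3007]
tcp_rot: [0.001, 0.769, -0.639, 0.0]
wrist_force: [-0.3, -0.7, -2.6]
width: 0.0123
```

```bash
python3 log.py;python3 - <<'E'
from plan import *
from h import crop
crop("side",200,60,190,150,4,"pics/n.png"); crop("top",120,110,210,150,4,"pics/o.png")
x0,T0,q=cur(); print((T0*Rtool.inv()).as_euler('ZYX'))
k=psiW-np.pi
print(rows([(np.array([.455,.37,.085]),R.from_euler('z',k)*Rtool)],x0,T0))
E
```

```text
13.05 [-1.42   0.253  0.82   1.792 -0.198  1.184 -1.928] [0.4607 0.3381 0.3007] [ 1.100e-03  7.688e-01 -6.394e-01  4.000e-04] [-0.3 -0.7 -2.6] 0.0123
[-2.95784820e+00 -1.35913521e-03  6.56779285e-03]
[[[-6, 32, -215], [0.01, -0.0, 0.01]]]
```

View pics/n.png

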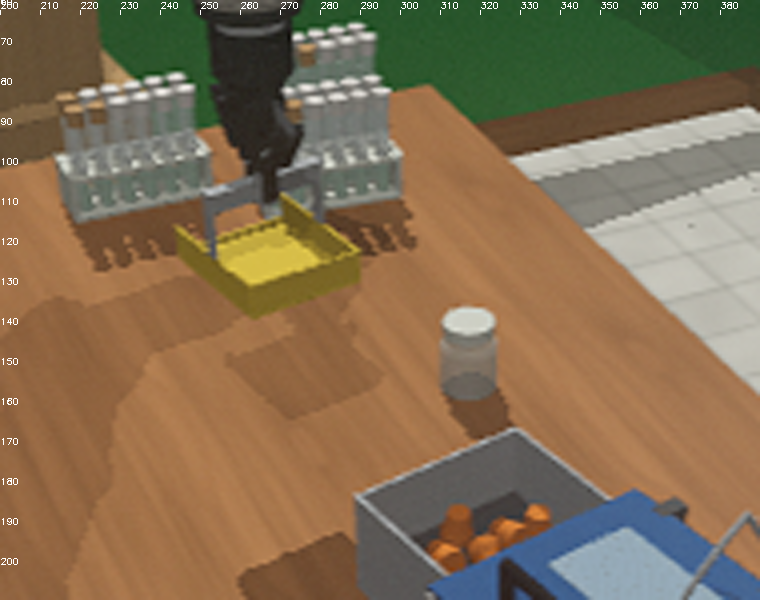

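View pics/o.png

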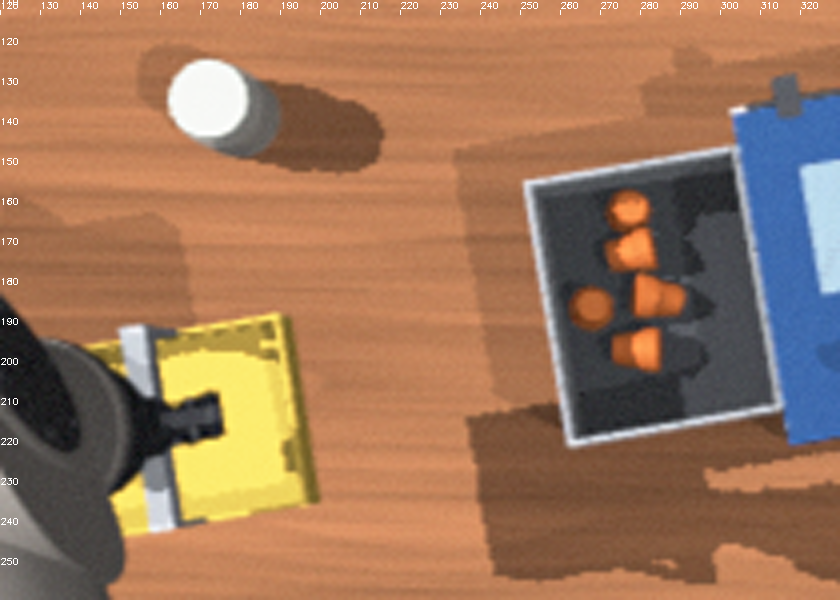

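The tray is empty and level, and all five stoppers lie in the hopper (top view x 262–285, y 160–198). I'll lower the tray.

>>> jog_arm --deltas '[[[-2,10,-40],[0.01,0,0.01]],[[-4,20,-90],[0.01,0,0.01]],[[-6,30,-140],[0.01,0,0.01]],[[-6,32,-185],[0.01,0,0.01]],[[-6,32,-210],[0.01,0,0.01]],[[-6,32,-216],[0.01,0,0.01]],[[-6,32,-220],[0.01,0,0.01]],[[-6,32,-220],[0.01,0,0.01]]]'

```text
clock: 14.15
position: [0.4552, 0.3705, 0.081]
tcp_rot: [-0.002, 0.772, -0.635, -0.001]
wrist_force: [-0.1, -1.0, -2.5]
width: 0.0119
```

```bash
python3 log.py;python3 - <<'E'
from h import crop
crop("side",220,110,110,90,6,"pics/p.png")
E
```

```text
14.15 [-1.282  0.543  0.645  1.961 -0.462  0.782 -1.748] [0.4552 0.3705 0.081 ] [-0.002   0.7724 -0.6351 -0.0014] [-0.1 -1.  -2.5] 0.0119
```

View pics/p.png

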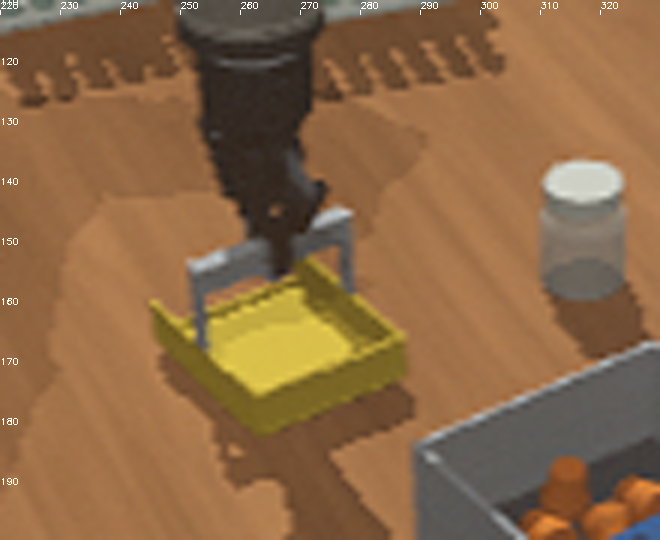

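>>> jog_arm --deltas '[[[0,0,-2],[0,0,0]],[[0,0,-4],[0,0,0]],[[0,0,-5],[0,0,0]],[[0,0,-6],[0,0,0]],[[0,0,-6],[0,0,0]]]'

```text
clock: 14.82
position: [0.4552, 0.3707, 0.0752]
tcp_rot: [-0.002, 0.772, -0.635, -0.002]
wrist_force: [-0.8, 0.8, -0.9]
width: 0.0119
```

>>> jog_arm --deltas '[[[0,0,-1],[0,0,0]],[[0,0,-1],[0,0,0]],[[0,0,-1],[0,0,0]]]'

```text
clock: 15.2
position: [0.4552, 0.3709, 0.075]
tcp_rot: [-0.002, 0.772, -0.635, -0.002]
wrist_force: [-6.3, -1.2, 17.4]
width: 0.012
```

>>> jog_arm --deltas '[[[0,0,0],[0,0,0]],[[0,0,0],[0,0,0]],[[0,0,0],[0,0,0]],[[0,0,0],[0,0,0]],[[0,0,0],[0,0,0]],[[0,0,0],[0,0,0]]]' --grip 100 --squeeze 40

```text
clock: 15.95
position: [0.4552, 0.3709, 0.075]
tcp_rot: [-0.002, 0.772, -0.635, -0.002]
wrist_force: [-0.6, 0.3, -0.0]
width: 0.0856
```

>>> jog_arm --deltas '[[[0,0,10],[0,0,0]],[[0,0,30],[0,0,0]],[[0,0,60],[0,0,0]],[[0,0,105],[0,0,0]],[[0,0,150],[0,0,0]],[[0,0,195],[0,0,0]]]'

```text
clock: 16.7
position: [0.4553, 0.3704, 0.273]
tcp_rot: [-0.003, 0.772, -0.635, -0.002]
wrist_force: [0.1, -0.2, 0.4]
width: 0.0853
```

```bash
python3 log.py;python3 - <<'E'
from h import crop
crop("side",220,60,110,120,5,"pics/q.png")
crop("top",120,160,110,90,6,"pics/q2.png")
E
```

```text
16.7 [-1.433  0.31   0.806  1.798 -0.251  1.133 -1.921] [0.4553 0.3704 0.273 ] [-0.003   0.7722 -0.6354 -0.002 ] [ 0.1 -0.2  0.4] 0.0853
```

View pics/q.png

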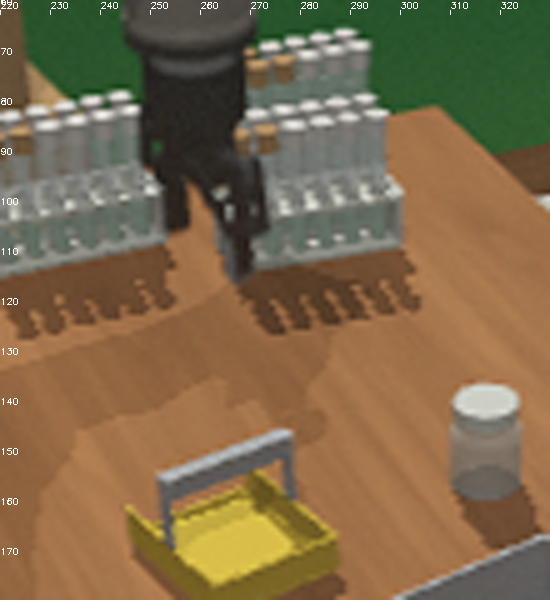

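Run:
```python
from plan import *
np.set_printoptions(precision=3,suppress=True)
x0,T0,q=cur()
az=lambda T:np.arctan2(*T.apply([1,0,0])[1::-1])
print(az(T0), w2w(-.0785,0,0), w2w(.1175,0,0))
Rd=lambda a:R.from_euler('z',a)*R.from_euler('x',np.pi)
xt=np.array([.5155,-.1395,.25]); n=12; a0=az(T0)
P=[(x0+(xt-x0)*i/n*[1,1,0]+[0,0,(xt-x0)[2]*max(0,2*i/n-1)],Rd(a0+(.189-a0)*i/n)) for i in range(1,n+1)]
P+=[(np.array([.5155,-.1395,.141]),Rd(.189)),(w2w(-.027,0,.233),Rd(.189))]
for l,(qq,e) in zip(rows(P,x0,T0),chain(P,q)): print(l,",",qq,e<.001)
```

```text
-1.3770949488442854 [ 0.516 -0.139  0.   ] [ 0.708 -0.103  0.   ]
[[5, -43, 0], [-0.01, 0.0, 0.13]] , [-1.39   0.265  0.801  1.834 -0.209  1.13  -1.763] True
[[10, -85, 0], [-0.01, 0.0, 0.26]] , [-1.345  0.219  0.799  1.874 -0.174  1.119 -1.597] True
[[15, -128, 0], [-0.01, 0.0, 0.39]] , [-1.295  0.179  0.801  1.909 -0.143  1.111 -1.424] True
[[19, -170, 0], [-0.01, 0.0, 0.52]] , [-1.243  0.146  0.808  1.937 -0.118  1.107 -1.242] True
[[24, -213, 0], [-0.01, 0.0, 0.65]] , [-1.187  0.12   0.821  1.958 -0.099  1.104 -1.05 ] True
[[29, -256, 0], [-0.01, -0.0, 0.78]] , [-1.128  0.103  0.837  1.972 -0.086  1.102 -0.849] True
[[34, -298, -4], [-0.01, -0.0, 0.91]] , [-1.06   0.101  0.854  1.984 -0.086  1.092 -0.632] True
[[39, -341, -9], [-0.01, -0.0, 1.04]] , [-0.984  0.11   0.87   1.989 -0.095  1.083 -0.405] True
[[44, -383, -13], [-0.01, -0.0, 1.17]] , [-0.897  0.129  0.88   1.987 -0.113  1.075 -0.17 ] True
[[49, -426, -17], [-0.01, -0.0, 1.31]] , [-0.799  0.157  0.88   1.977 -0.138  1.068  0.069] True
[[53, -468, -22], [-0.01, -0.01, 1.44]] , [-0.692  0.191  0.871  1.96  -0.167  1.064  0.309] True
[[58, -511, -26], [-0.01, -0.01, 1.57]] , [-0.578  0.229  0.851  1.936 -0.197  1.062  0.546] True
[[58, -511, -135], [-0.01, -0.01, 1.57]] , [-0.461  0.382  0.749  2.04  -0.345  0.846  0.674] True
[[109, -501, -43], [-0.01, -0.01, 1.57]] , [-0.512  0.344  0.79   1.854 -0.278  1.058  0.577] True
```

View pics/q2.png

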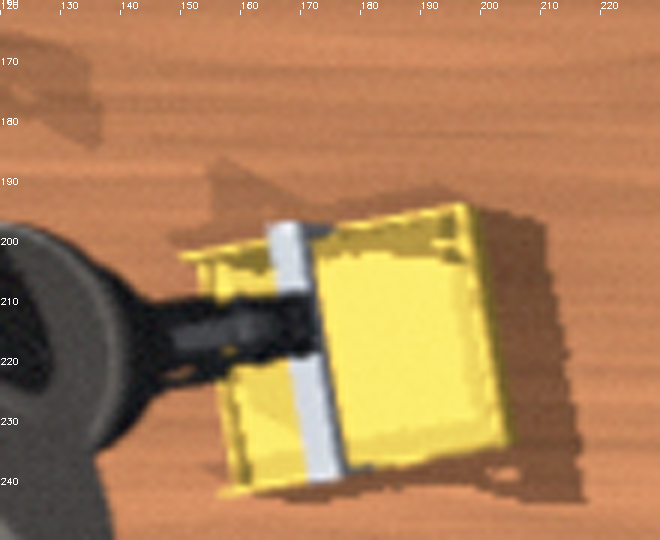

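The tray is empty and flat on the bench, with the bar at about (171,218) in the top view. Next is the lid handle.

>>> jog_arm --deltas '[[[5,-43,0],[0,0,0.13]],[[10,-85,0],[-0.01,0,0.26]],[[15,-128,0],[-0.01,0,0.39]],[[19,-170,0],[-0.01,0,0.52]],[[24,-213,0],[-0.01,0,0.65]],[[29,-256,0],[-0.01,0,0.78]],[[34,-298,-4],[-0.01,0,0.91]],[[39,-341,-9],[-0.01,0,1.04]],[[44,-383,-13],[-0.01,0,1.17]],[[49,-426,-17],[-0.01,0,1.31]],[[53,-468,-22],[-0.01,-0.01,1.44]],[[60,-510,-30],[-0.01,-0.01,1.57]],[[60,-510,-50],[-0.01,-0.01,1.57]],[[60,-510,-70],[-0.01,-0.01,1.57]],[[60,-510,-70],[-0.01,-0.01,1.57]]]'

```text
clock: 18.68
position: [0.5163, -0.1386, 0.2054]
tcp_rot: [-0.002, 0.995, 0.096, -0.0]
wrist_force: [-1.0, -0.2, -0.3]
width: 0.0859
```

```bash
python3 log.py;python3 - <<'E'
from plan import *
x0,T0,q=cur()
print(np.arctan2(*T0.apply([1,0,0])[1::-1]),T0.apply([0,0,1]))
from h import crop
crop("side",280,120,130,120,5,"pics/r.png")
crop("top",290,110,140,120,5,"pics/r2.png")
E
```

```text
18.675 [-0.548  0.297  0.838  1.981 -0.27   0.978  0.615] [ 0.5163 -0.1386  0.2054] [-2.300e-03  9.954e-01  9.600e-02 -4.000e-04] [-1.  -0.2 -0.3] 0.0859
0.19223408091161467 [-0.00128597  0.00441632 -0.99998942]
```

View pics/r.png

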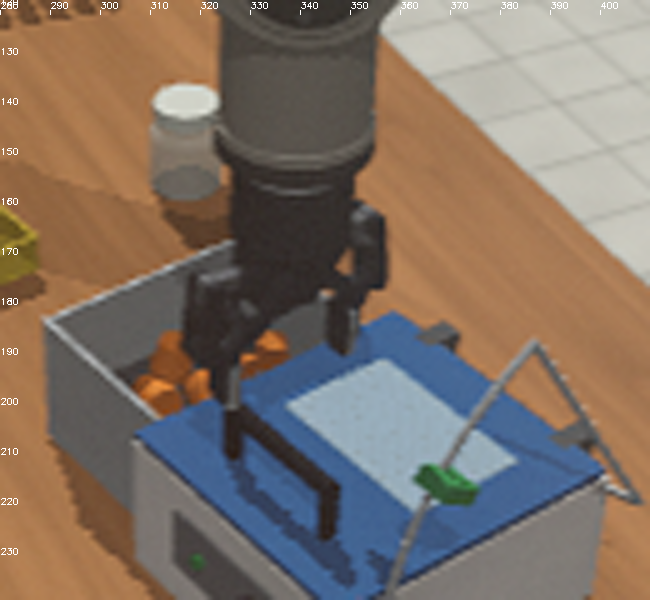

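View pics/r2.png

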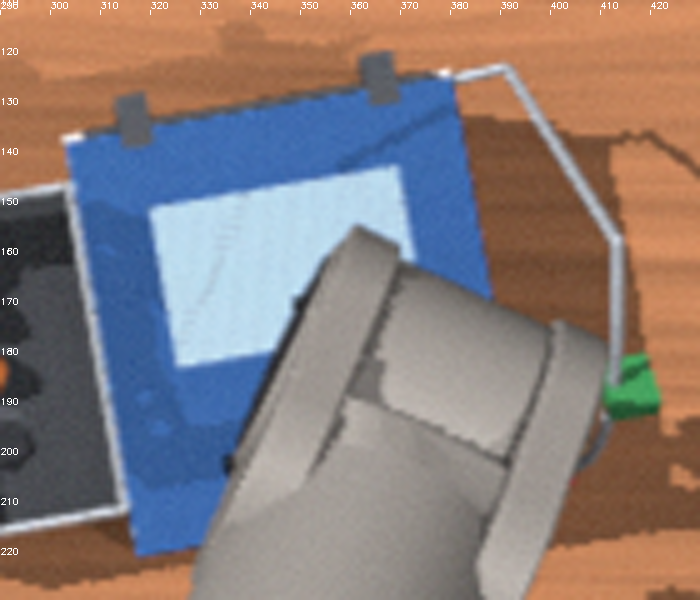

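>>> jog_arm --deltas '[[[-1,-1,-25],[0,0,0]],[[-1,-1,-50],[0,0,0]],[[-1,-1,-64],[0,0,0]],[[-1,-1,-64],[0,0,0]]]'

```text
clock: 19.27
position: [0.5162, -0.1396, 0.1428]
tcp_rot: [-0.002, 0.995, 0.096, 0.0]
wrist_force: [0.6, -0.6, 0.4]
width: 0.0853
```

>>> jog_arm --deltas '[[[0,0,0],[0,0,0]],[[0,0,0],[0,0,0]],[[0,0,0],[0,0,0]],[[0,0,0],[0,0,0]],[[0,0,0],[0,0,0]],[[0,0,0],[0,0,0]]]' --grip 0 --squeeze 60

```text
clock: 20.02
position: [0.5151, -0.1398, 0.1428]
tcp_rot: [-0.002, 0.995, 0.096, -0.0]
wrist_force: [-7.4, 0.2, 8.1]
width: 0.0121
```

```bash
python3 log.py;python3 - <<'E'
from h import crop
crop("side",280,130,130,120,5,"pics/s.png")
E
```

```text
20.025 [-0.48   0.388  0.78   2.038 -0.366  0.857  0.7  ] [ 0.5151 -0.1398  0.1428] [-2.500e-03  9.954e-01  9.600e-02 -4.000e-04] [-7.4  0.2  8.1] 0.0121
```

View pics/s.png

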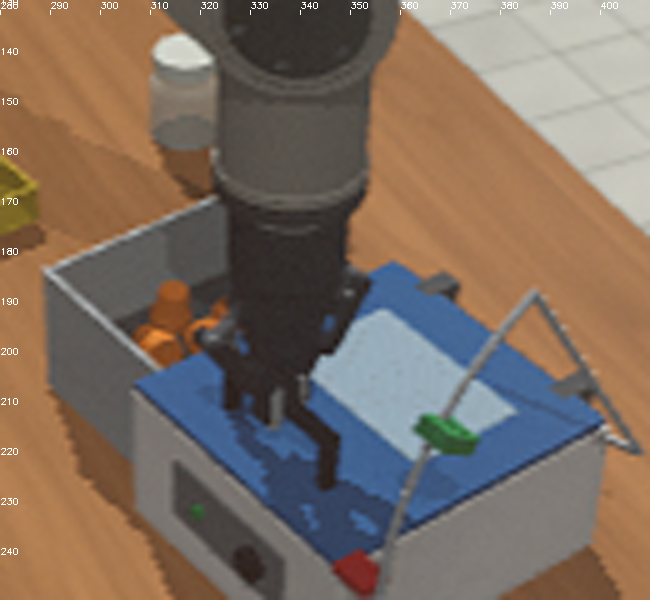

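>>> jog_arm --deltas '[[[3,0,10],[0,0,0]],[[6,1,19],[0,0,0]],[[9,2,29],[0,0,0]],[[13,3,38],[0,0,0]],[[18,3,47],[0,0,0]],[[22,4,56],[0,0,0]],[[28,5,64],[0,0,0]],[[33,6,72],[0,0,0]],[[40,8,80],[0,0,0]],[[46,9,88],[0,0,0]],[[46,9,88],[0,0,0]],[[46,9,88],[0,0,0]]]' --squeeze 70

```text
clock: 21.58
position: [0.5587, -0.1315, 0.2311]
tcp_rot: [-0.003, 0.995, 0.095, -0.003]
wrist_force: [-24.3, -0.3, 8.9]
width: 0.0118
```

```bash
python3 log.py;python3 - <<'E'
from h import crop
crop("side",300,140,120,120,5,"pics/t.png")
crop("side",335,195,60,45,12,"pics/t1.png")
crop("top",385,165,50,50,12,"pics/t2.png")
E
```

```text
21.575 [-0.535  0.347  0.829  1.867 -0.296  1.062  0.604] [ 0.5587 -0.1315  0.2311] [-0.0032  0.9954  0.0953 -0.0027] [-24.3  -0.3   8.9] 0.0118
```

View pics/t.png

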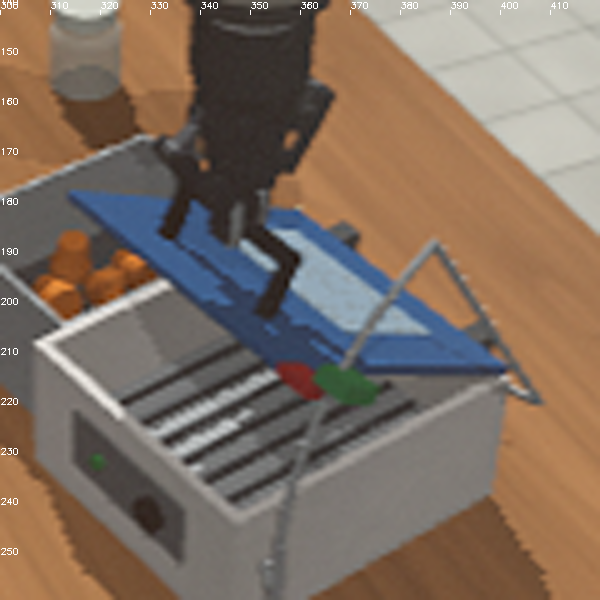

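View pics/t1.png

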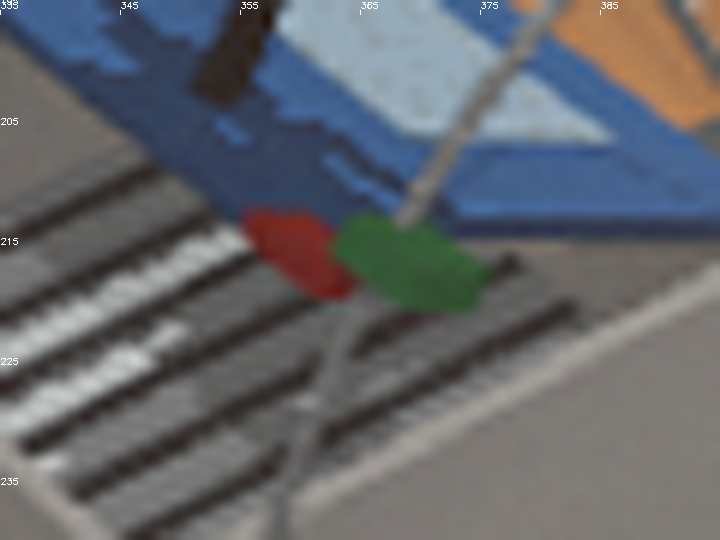

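View pics/t2.png

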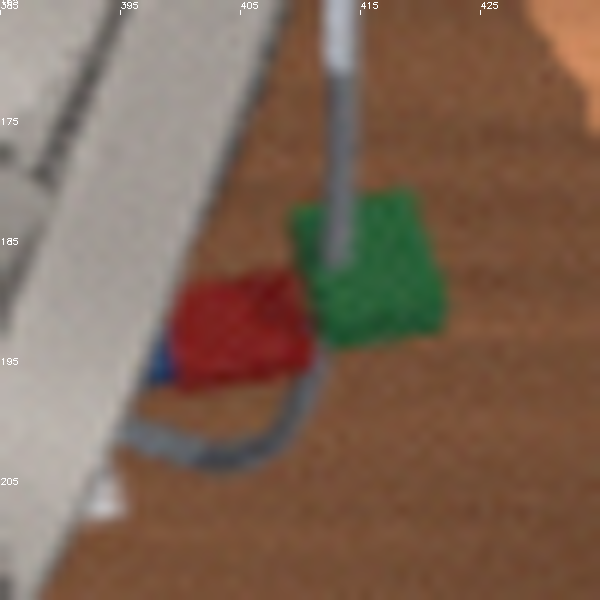

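```bash
cat > ang.py <<'E'
from h import *
from scipy.optimize import minimize
psi=.189;W0=np.array([.5927,-.1246]);hx=.1175
def w2(P):
    c,s=np.cos(psi),np.sin(psi); return np.stack([W0[0]+c*P[:,0]-s*P[:,1],W0[1]+s*P[:,0]+c*P[:,1],P[:,2]],1)
def box(th,y,pz,sz):
    l=np.array([[a,b,c] for a in(-.5,.5) for b in(-.5,.5) for c in(-.5,.5)])*sz+[-.226,y,pz]
    x=l[:,0]*np.cos(th)+l[:,2]*np.sin(th); z=-l[:,0]*np.sin(th)+l[:,2]*np.cos(th)
    return w2(np.stack([hx+x,l[:,1],.112+z],1))
K=8
ROI={"side":(335,195,60,60),"top":(380,165,55,50)}
def seg(n,im):
    x,y,w,h=ROI[n]; a=im[y:y+h,x:x+w].astype(float); R,G,B=a[...,0],a[...,1],a[...,2]
    red=np.clip((R-1.5*np.maximum(G,B))/(.25*R+20),0,1); gr=np.clip((G-1.3*np.maximum(R,B*1.0))/(.15*G+8),0,1)
    return red>.3,gr>.3
def rend(n,th,y,pz,sz,sh):
    x,yy,w,h=ROI[n]; p=pr(n,box(th,y,pz,sz))+sh-[x,yy]+.5
    m=np.zeros((h*K,w*K),np.uint8); hull=cv2.convexHull((p*K).astype(np.float32)).astype(int); cv2.fillConvexPoly(m,hull,1)
    return m.reshape(h,K,w,K).mean((1,3))
def run(ims):
    S={n:seg(n,ims[n]) for n in ims}
    def cost(v,full=False):
        tp,tc,y,pz=v[:4]; e=0
        for i,n in enumerate(("side","top")):
            sh=v[4+2*i:6+2*i]
            g=rend(n,tc,y-.028,pz,(.030,.026,.012),sh); p=rend(n,tp,y,pz,(.022,.030,.008),sh)
            if n=="side": p=p*(1-g)
            e+=((p-S[n][0])**2).sum()+((g-S[n][1])**2).sum()
        return e+.3*((v[4:8]/1.0)**2).sum()+((v[3]-.004)/.004)**2+((y+.119)/.004)**2
    out=[]
    for t0 in(.45,.52,.58):
        v0=np.array([t0,.53,-.119,.004,0,0,0,0]); sim=np.vstack([v0]+[v0+d for d in np.diag([.04,.04,.004,.003,1,1,1,1])])
        o=minimize(cost,v0,method="Nelder-Mead",options=dict(initial_simplex=sim,maxiter=1500,xatol=1e-4,fatol=1e-3)); out.append((o.fun,o.x))
    out.sort(key=lambda o:o[0]); return out,S
if __name__=="__main__":
    np.set_printoptions(precision=4,suppress=True)
    ims={n:r.read_camera(n) for n in("side","top")}
    o,S=run(ims)
    for n in S: print(n,[m.sum() for m in S[n]])
    for f,v in o: print(round(f,1),v,"diff clip-ptr",round(v[1]-v[0],4))
E
python3 ang.py
```

```text
side [np.int64(38), np.int64(62)]
top [np.int64(104), np.int64(101)]
62.3 [ 0.4848  0.5499 -0.1209  0.0046 -0.2087  0.609   0.8564 -0.0007] diff clip-ptr 0.0652
63.2 [ 0.4812  0.5461 -0.1197  0.0059 -0.0937  0.9508  1.3096  0.1289] diff clip-ptr 0.0649
63.8 [ 0.4685  0.5343 -0.1216  0.0059  0.0158 -0.1571  0.6686 -0.3461] diff clip-ptr 0.0658
```

>>> jog_arm --deltas '[[[2,0,3],[0,0,0]],[[5,1,5],[0,0,0]],[[7,1,8],[0,0,0]],[[8,2,9],[0,0,0]],[[8,2,9],[0,0,0]],[[8,2,9],[0,0,0]],[[8,2,9],[0,0,0]]]'

```text
clock: 22.7
position: [0.5666, -0.1299, 0.2405]
tcp_rot: [-0.003, 0.995, 0.095, -0.003]
wrist_force: [-7.3, -2.2, -3.3]
width: 0.0112
```

```bash
python3 log.py; python3 ang.py
python3 - <<'E'
from h import crop
crop("side",335,185,60,45,12,"pics/u1.png")
crop("top",385,165,50,50,12,"pics/u2.png")
E
```

```text
22.7 [-0.536  0.351  0.83   1.84  -0.295  1.085  0.596] [ 0.5666 -0.1299  0.2405] [-0.003   0.9955  0.0951 -0.0027] [-7.3 -2.2 -3.3] 0.0112
side [np.int64(32), np.int64(65)]
top [np.int64(104), np.int64(96)]
62.5 [ 0.5485  0.5552 -0.1212  0.0039 -0.5017  0.6383  0.7939  0.1554] diff clip-ptr 0.0067
63.5 [ 0.5317  0.5388 -0.1212  0.0057 -0.2126  0.1487  0.6518 -0.3098] diff clip-ptr 0.0071
64.2 [ 0.5197  0.527  -0.1212  0.0057 -0.0884 -0.7939  0.892  -0.9793] diff clip-ptr 0.0073
```

View pics/u1.png

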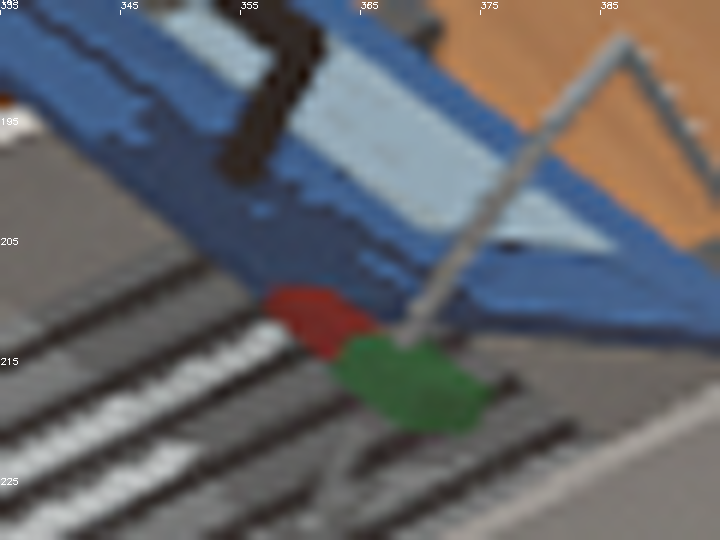

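View pics/u2.png

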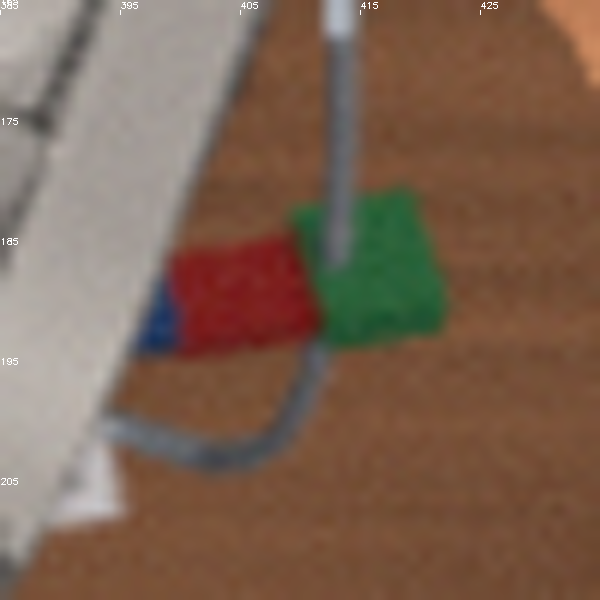

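>>> jog_arm --deltas '[[[1,0,1],[0,0,0]],[[1,0,1],[0,0,0]],[[1,0,1],[0,0,0]],[[1,0,1],[0,0,0]],[[1,0,1],[0,0,0]]]'

```text
clock: 23.52
position: [0.5677, -0.1297, 0.2417]
tcp_rot: [-0.003, 0.995, 0.095, -0.003]
wrist_force: [-4.7, 0.4, -5.5]
width: 0.0113
```

```bash
python3 log.py; python3 ang.py
python3 - <<'E'
from h import crop
crop("side",200,100,250,220,3,"pics/v1.png")
crop("top",130,90,370,190,2,"pics/v2.png")
E
```

```text
23.525 [-0.535  0.351  0.83   1.837 -0.295  1.088  0.596] [ 0.5677 -0.1297  0.2417] [-0.0031  0.9955  0.0952 -0.0027] [-4.7  0.4 -5.5] 0.0113
side [np.int64(37), np.int64(65)]
top [np.int64(105), np.int64(93)]
65.1 [ 0.5518  0.5505 -0.1209  0.0042 -0.4314  0.4154  0.8436 -0.0421] diff clip-ptr -0.0012
65.6 [ 0.539   0.5383 -0.1213  0.0058 -0.1303  0.0044  0.761  -0.3068] diff clip-ptr -0.0007
66.7 [ 0.522   0.5226 -0.1218  0.0069  0.036  -0.7805  0.6325 -0.8331] diff clip-ptr 0.0006
```

View pics/v1.png

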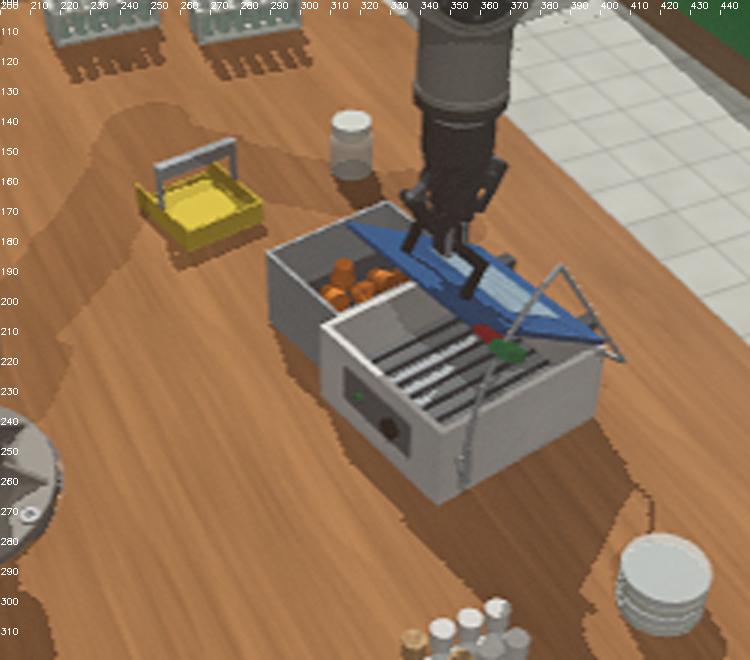

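View pics/v2.png

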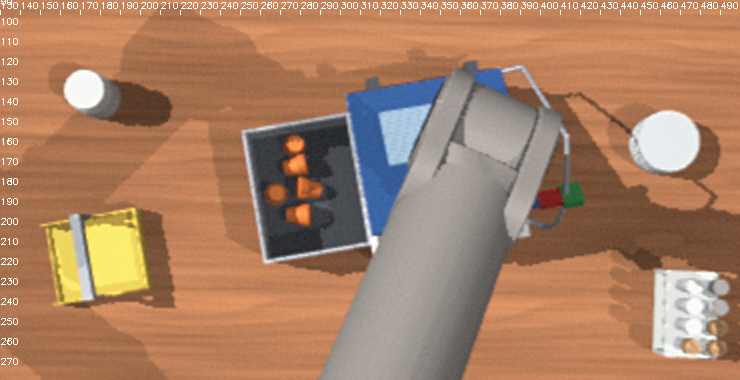

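Run:
```python
from h import *
s=r.sense(); print(np.abs(s['qvel']).max(),s['position'],s['wrist_force'],s['width'],s['clock'])
print(r.job_done())
```

```text
0.00174217569368899 [ 0.56766491 -0.12969706  0.24169944] [-5.82429592  0.82329865 -5.03344883] 0.011019067751719912 23.725
the job is handed in; nothing more can be done
None
```

The job is handed in at 23.7 s on the robot's clock. The stoppers are in the hopper, the tray is back on the bench, and the gripper is holding the lid at the mark.

- **Stoppers and tray:** I carried the tray by its handle and tipped it over the hopper. The last pictures show all five stoppers in the hopper. The tray is empty and upright near where it started, turned about half round.
- **Lid:** I raised it by its handle until the red pointer was beside the green clip. Fitting both camera pictures put the pointer within about 0.001 rad of the clip. The arm was still (joint speeds under 0.002 rad/s) with about 8 N on the wrist.
- **Bystanders:** in the last pictures the jar, the rack and the dishes look unmoved and upright.
- **Disagreement:** the arm's own rise puts the lid at about 0.58 rad, while the pictures put it at about 0.55 rad. I went by the pictures, because pointer and clip are measured there by the same method.
- **Forces:** while raising the lid, the wrist saw about 24 N sideways because my estimate of the lid's path was slightly off. It eased once I moved on.

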